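# Clamp the lug sherds in the drawing jig

### The arm

A 6-joint arm with a two-finger parallel gripper is mounted at the origin on the work surface. World frame = base frame: x ahead of the robot, y to its left, z up, the work surface at z = 0. Lengths are in m, angles in rad, forces in N, time in s.
With the tool pointing down it reaches from about 0.425 to 1.125 m from the base axis. Payload 14.9 kg.
Tool frame: the origin (TCP) lies on the centre line of the jaws, within the pads' length; the fingertips stand ahead of it and the grasp point (between the pads) lies 8 mm behind it (bot.nose_length is the z of the fingertips in the tool frame, in m); z points along the fingers, y is the direction in which the jaws open and shut (so a half turn about z gives the same grasp; the last joint's range is limited). The gripper opens to 91 mm and grips with 3 to 60 N. Pads are 32 mm wide; open, the fingers measure 118 mm over their backs; the gripper's body (76 mm by 178 mm) begins 60 mm behind the grasp point.
Start: joints at [1.077, 0.379, 1.734, -0, 1.028, -0.033], TCP at [0.311, 0.627, 0.225] pointing down, gripper open.
Joint ranges: [-2.77, 2.77], [-0.74, 2.19], [0, 2.66], [-1.06, 4.2], [0.31, 2.87], [-3.08, 3.08]. Speed limits (rad/s): [1.89, 1.89, 2.39, 3.14, 3.14, 3.14].

### API

Orientations are given as a 3x3 rotation matrix whose columns are the frame's x, y, z axes.
In Python, from rig import bot gives the robot as it stands.
- The arm moves only by the tool step_arm, never from a script. Its argument "deltas" is a list of rows, each a list of 7 numbers: the turn, a rotation vector about the tool's x, y, z in rad, then the shift along the tool's x, y, z in mm, then the finger opening in mm, from 0 to 91.2. In form: [[wx, wy, wz, tx, ty, tz, claw], ...]. A call has 1 to 20 rows; each row is the pose to reach, as a shift and turn from the pose commanded when the call began, along the tool's axes at that moment; what a row does not reach only later rows make up. A row lasts 1/8 s, in which the tool goes at most 62.5 mm and 10.7 degrees, less where a joint would pass 70% of its speed; a pose out of reach is approached as far as the arm can. A call with a gripper value outside its range is refused whole. The fingers move at their own pace and stop on an object; "squeeze" is the grip in N (left out, the last holds). Time passes only in rows, so rows that repeat a pose let the fingers close. It gives the time, the measured TCP pose, the force and the opening at its end, in the units of the state.
- bot.read_state(): the state, without advancing time (a new reading comes with each control period).
- bot.camera(name): name is "scene" or "top" or "wrist"; returns a dict with "color" (480x640x3 uint8, red, green, blue), "intrinsics" (3x3 intrinsics, pixels), "R" (3x3) and "t" (3): a world point X has camera coordinates R X + t. Camera axes: x right, y down, z forward; pixel columns grow to the right and rows downward; lengths in m; the calibration is good to about 2 mm. A picture is of the moment at which its call begins. There is no depth.
- bot.close_job(): hands the job in, once; it reports no verdict.
The state is a dict: "clock": time; "joints": joint angles; "qd": joint speeds; "joint_torque": joint torques, N m; "tcp_pos": TCP position; "tcp_rot": TCP orientation; "contact_force": force on the tool from outside, world axes, zero at the start; "moment": the same for the moment, N m; "opening": finger opening in m.
Only numpy, scipy, OpenCV 4.12 (cv2) and the standard library are available. Lean on these libraries where they do the work, as an engineer would, in place of code of your own. Each camera call takes 0.05 s, during which the arm holds its last target. There are 200 camera calls.

### The job

Swing the jig's clamp fully open, then load every lug sherd on the table into a pocket of its own, pushed up against the pocket's far stop and left stop. Press each sherd down until you feel it sit fully home on the bottom and let go of it; only when all of them are home swing the clamp shut over them. Do not knock over the bottle or the jar.

Things in the scene. Friction and masses are not known exactly. Their poses are not given: they have to be found in the camera images.
- jig: fixed aluminium jig, 180 (its x) x 270 (its y) mm; origin under its centre on the table; x points to its far side (away from the robot), y to its left, z up. Three equal pockets in a row along y, 80 mm apart: each an opening 64 (x) x 48 (y) mm, so a sherd has 4 mm of play each way, in a rim whose top is 16 mm above the table. Hinge posts 60 mm high stand at its far corners
- seat_right (a point): pocket of the jig: this point is where the centre of a sherd's underside lies when the sherd is fully down and against both stops. x, y, z axes are the jig's. 10.5 mm above the table; the right (-y) pocket
- seat_mid (a point): pocket of the jig: this point is where the centre of a sherd's underside lies when the sherd is fully down and against both stops. x, y, z axes are the jig's. 10.5 mm above the table; the middle pocket, 8 mm to the near side of the jig's centre
- seat_left (a point): pocket of the jig: this point is where the centre of a sherd's underside lies when the sherd is fully down and against both stops. x, y, z axes are the jig's. 10.5 mm above the table; the left (+y) pocket
- far_stop (a point): middle of the middle pocket's far stop, at the top of its face. Each pocket has a steel stop along its far (+x) edge and one along its left (+y) edge, 8 mm thick, tops 24 mm above the table, faces flush with the pocket's edge. The near and right edges have only the rim; a sherd lying off its place catches on it
- pad_top (a point): centre of the middle pocket's rubber lift pad, at its lowest. Each pocket has such a pad, 46 x 32 mm, on a stiff slide: it starts raised 3 to 5.5 mm and stays where it is left. About 5 N moves it down to its hard bottom, so a sherd merely laid in stands proud and must be pressed with some 8 to 15 N until it stops
- clamp (a joint): angle of the hinged clamp frame in rad: 0 shut (level), 1.57 upright, 1.75 at its limit. The hinge lies along the jig's y at the far side; the near end lifts up and away from the robot. A stiff hinge (0.45 N m) holds it where it is left. Starts at 0 to 0.25; open means above 1.3, shut below 0.04
- presser (a point): middle of the underside of the clamp's presser bar (16 mm wide, 260 mm along y, between two side arms at y = +-132 mm), 42.5 mm above the table when shut, where it just touches the lugs of sherds that are fully down
- clamp_bar (a point): middle of the black round grip bar, 15 mm in diameter, 272 mm long along the jig's y, 176 mm from the hinge axis; 48.5 mm above the table when closed, free all round, to be pinched from above with the fingers closing along the jig's x (it turns between the fingers)
- clamp_hinge (a point): middle of the clamp's hinge axis, 48.5 mm above the table, 76 mm to the far side of the jig's centre
- lug_a: fired-clay lug sherd: a sawn flat slab 60 (its x) x 44 (its y) x 12 mm with a raised lug centred on top, 40 (x) x 16 (y) mm, 32 mm total height with the flat underside; about 90 g, the same either way round. Origin at the centre of its underside, z up. It starts lying flat on the table; it may be absent
- lug_b: fired-clay lug sherd: a sawn flat slab 60 (its x) x 44 (its y) x 12 mm with a raised lug centred on top, 40 (x) x 16 (y) mm, 32 mm total height with the flat underside; about 90 g, the same either way round. Origin at the centre of its underside, z up. It starts lying flat on the table; it may be absent
- lug_c: fired-clay lug sherd: a sawn flat slab 60 (its x) x 44 (its y) x 12 mm with a raised lug centred on top, 40 (x) x 16 (y) mm, 32 mm total height with the flat underside; about 90 g, the same either way round. Origin at the centre of its underside, z up. It starts lying flat on the table; it may be absent
- bottle: blue plastic bottle standing on the table, 48 mm in diameter, 85 mm tall, loose; origin at its underside; leave it standing
- jar: small amber jar standing on the table, 44 mm in diameter, 55 mm tall, loose; origin at its underside; leave it standing
There are look-alikes about, which are no part of the job. Leave any yellow look-alike of the lug_a alone.

How it is judged:
On the way, in this order (a step that is already met when the one before it is completed fails the run):
1. the clamp is swung open (value of joint clamp above 1.3 rad), for 0.2 s.
2. with the clamp open, every sherd is fully down in a pocket and against both stops, and let go (value of joint clamp above 1 rad and ((z of lug_a in the frame of seat_right below 0.0016 m and angle between the x axis of lug_a and the x axis of seat_right, either way round below 0.07 rad and angle between lug_a's own z axis and vertical below 0.06 rad and x of lug_a in the frame of seat_right between -0.002 and 0.002 m and y of lug_a in the frame of seat_right between -0.002 and 0.002 m) or (z of lug_a in the frame of seat_mid below 0.0016 m and angle between the x axis of lug_a and the x axis of seat_mid, either way round below 0.07 rad and angle between lug_a's own z axis and vertical below 0.06 rad and x of lug_a in the frame of seat_mid between -0.002 and 0.002 m and y of lug_a in the frame of seat_mid between -0.002 and 0.002 m) or (z of lug_a in the frame of seat_left below 0.0016 m and angle between the x axis of lug_a and the x axis of seat_left, either way round below 0.07 rad and angle between lug_a's own z axis and vertical below 0.06 rad and x of lug_a in the frame of seat_left between -0.002 and 0.002 m and y of lug_a in the frame of seat_left between -0.002 and 0.002 m)) and ((z of lug_b in the frame of seat_right below 0.0016 m and angle between the x axis of lug_b and the x axis of seat_right, either way round below 0.07 rad and angle between lug_b's own z axis and vertical below 0.06 rad and x of lug_b in the frame of seat_right between -0.002 and 0.002 m and y of lug_b in the frame of seat_right between -0.002 and 0.002 m) or (z of lug_b in the frame of seat_mid below 0.0016 m and angle between the x axis of lug_b and the x axis of seat_mid, either way round below 0.07 rad and angle between lug_b's own z axis and vertical below 0.06 rad and x of lug_b in the frame of seat_mid between -0.002 and 0.002 m and y of lug_b in the frame of seat_mid between -0.002 and 0.002 m) or (z of lug_b in the frame of seat_left below 0.0016 m and angle between the x axis of lug_b and the x axis of seat_left, either way round below 0.07 rad and angle between lug_b's own z axis and vertical below 0.06 rad and x of lug_b in the frame of seat_left between -0.002 and 0.002 m and y of lug_b in the frame of seat_left between -0.002 and 0.002 m)) and ((z of lug_c in the frame of seat_right below 0.0016 m and angle between the x axis of lug_c and the x axis of seat_right, either way round below 0.07 rad and angle between lug_c's own z axis and vertical below 0.06 rad and x of lug_c in the frame of seat_right between -0.002 and 0.002 m and y of lug_c in the frame of seat_right between -0.002 and 0.002 m) or (z of lug_c in the frame of seat_mid below 0.0016 m and angle between the x axis of lug_c and the x axis of seat_mid, either way round below 0.07 rad and angle between lug_c's own z axis and vertical below 0.06 rad and x of lug_c in the frame of seat_mid between -0.002 and 0.002 m and y of lug_c in the frame of seat_mid between -0.002 and 0.002 m) or (z of lug_c in the frame of seat_left below 0.0016 m and angle between the x axis of lug_c and the x axis of seat_left, either way round below 0.07 rad and angle between lug_c's own z axis and vertical below 0.06 rad and x of lug_c in the frame of seat_left between -0.002 and 0.002 m and y of lug_c in the frame of seat_left between -0.002 and 0.002 m)) and contact force between the fingers and lug_a below 0.3 N and contact force between the fingers and lug_b below 0.3 N and contact force between the fingers and lug_c below 0.3 N and linear speed of each of lug_a, lug_b, lug_c below 0.02 m/s), for 0.3 s.
3. the clamp is shut over them (value of joint clamp below 0.04 rad), for 0.2 s.
At the end, for the whole second after the job is handed in: The clamp is shut (below 0.04 rad) over the sherds, and every sherd present lies at rest, fully down (within 1.6 mm) in a pocket of its own, within 2 mm of both stops, square to them (within 0.07 rad) (value of joint clamp below 0.04 rad and ((z of lug_a in the frame of seat_right below 0.0016 m and angle between the x axis of lug_a and the x axis of seat_right, either way round below 0.07 rad and angle between lug_a's own z axis and vertical below 0.06 rad and x of lug_a in the frame of seat_right between -0.002 and 0.002 m and y of lug_a in the frame of seat_right between -0.002 and 0.002 m) or (z of lug_a in the frame of seat_mid below 0.0016 m and angle between the x axis of lug_a and the x axis of seat_mid, either way round below 0.07 rad and angle between lug_a's own z axis and vertical below 0.06 rad and x of lug_a in the frame of seat_mid between -0.002 and 0.002 m and y of lug_a in the frame of seat_mid between -0.002 and 0.002 m) or (z of lug_a in the frame of seat_left below 0.0016 m and angle between the x axis of lug_a and the x axis of seat_left, either way round below 0.07 rad and angle between lug_a's own z axis and vertical below 0.06 rad and x of lug_a in the frame of seat_left between -0.002 and 0.002 m and y of lug_a in the frame of seat_left between -0.002 and 0.002 m)) and ((z of lug_b in the frame of seat_right below 0.0016 m and angle between the x axis of lug_b and the x axis of seat_right, either way round below 0.07 rad and angle between lug_b's own z axis and vertical below 0.06 rad and x of lug_b in the frame of seat_right between -0.002 and 0.002 m and y of lug_b in the frame of seat_right between -0.002 and 0.002 m) or (z of lug_b in the frame of seat_mid below 0.0016 m and angle between the x axis of lug_b and the x axis of seat_mid, either way round below 0.07 rad and angle between lug_b's own z axis and vertical below 0.06 rad and x of lug_b in the frame of seat_mid between -0.002 and 0.002 m and y of lug_b in the frame of seat_mid between -0.002 and 0.002 m) or (z of lug_b in the frame of seat_left below 0.0016 m and angle between the x axis of lug_b and the x axis of seat_left, either way round below 0.07 rad and angle between lug_b's own z axis and vertical below 0.06 rad and x of lug_b in the frame of seat_left between -0.002 and 0.002 m and y of lug_b in the frame of seat_left between -0.002 and 0.002 m)) and ((z of lug_c in the frame of seat_right below 0.0016 m and angle between the x axis of lug_c and the x axis of seat_right, either way round below 0.07 rad and angle between lug_c's own z axis and vertical below 0.06 rad and x of lug_c in the frame of seat_right between -0.002 and 0.002 m and y of lug_c in the frame of seat_right between -0.002 and 0.002 m) or (z of lug_c in the frame of seat_mid below 0.0016 m and angle between the x axis of lug_c and the x axis of seat_mid, either way round below 0.07 rad and angle between lug_c's own z axis and vertical below 0.06 rad and x of lug_c in the frame of seat_mid between -0.002 and 0.002 m and y of lug_c in the frame of seat_mid between -0.002 and 0.002 m) or (z of lug_c in the frame of seat_left below 0.0016 m and angle between the x axis of lug_c and the x axis of seat_left, either way round below 0.07 rad and angle between lug_c's own z axis and vertical below 0.06 rad and x of lug_c in the frame of seat_left between -0.002 and 0.002 m and y of lug_c in the frame of seat_left between -0.002 and 0.002 m)) and linear speed of each of lug_a, lug_b, lug_c below 0.02 m/s); the robot touches nothing.
It fails at once if the bottle or the jar is knocked over (angle between any of bottle, jar's own z axis and vertical above 0.6 rad).
Of lug_a, lug_b, lug_c only 2 to 3 are there at a start; the rules pass over those that are not, and their reading is None.
At some moment in a run one of lug_a, lug_b, lug_c may be knocked a few centimetres aside while the robot is not near it.
Once in a run the grip may slacken for a moment while it holds something.
It also fails if it takes over 210 s, if anything falls off the work surface, if the arm or the gripper's body presses on something with over 40 N, if the wrist force passes 120 N, or if a joint passes its speed limit or range.

## Working session

There is one attempt and no reset: what is moved stays moved. The work goes in short steps, Python scripts to look and compute and a tool call to move; the robot and the scene stay as the last step left them, time stands still between calls to the robot, and variables do not carry over. Pictures are saved under pics/ and viewed, on a budget of 14 in all, crops included, one or two more only if the job needs it, and the job is handed in when it is done.

Besides the shell and the picture viewer there is one more tool, called after ">>>" as a command line: name --pt "numbers of a row" for each row, then --argument value for the rest. step_arm: Moves the arm, as the interface text tells. Its arguments: {"type":"object","properties":{"deltas":{"type":"array","items":{"type":"array","items":{"type":"number"}}},"squeeze":{"type":"number"}},"required":["deltas"]}

```bash
ls; mkdir -p pics; python3 - <<'E'
from rig import bot
import cv2,numpy as np
for n in("scene","top"):
    c=bot.camera(n);cv2.imwrite(f"pics/{n}0.png",c["color"][...,::-1])
    print(n,np.round(c["intrinsics"],1).tolist(),np.round(c["R"],3).tolist(),np.round(c["t"],3).tolist())
s=bot.read_state();print(s["clock"],s["tcp_pos"],np.round(s["tcp_rot"],3).tolist(),s["contact_force"],s["opening"],bot.nose_length)
E
```

```text
pics
scene [[526.7, 0.0, 322.4], [0.0, 526.7, 244.2], [0.0, 0.0, 1.0]] [[0.379, 0.925, -0.015], [0.658, -0.281, -0.699], [-0.651, 0.255, -0.715]] [-0.183, -0.345, 1.489]
top [[592.9, 0.0, 320.2], [0.0, 592.9, 245.2], [0.0, 0.0, 1.0]] [[0.014, -1.0, 0.017], [-0.995, -0.016, -0.099], [0.099, -0.015, -0.995]] [-0.085, 0.628, 1.269]
0.1 [0.31110029 0.62666484 0.22434752] [[-0.896, 0.445, -0.0], [0.445, 0.896, -0.001], [0.0, -0.001, -1.0]] [-0.38535609  0.54929516  0.33180735] 0.09120564633891251 0.011
```

View pics/scene0.png

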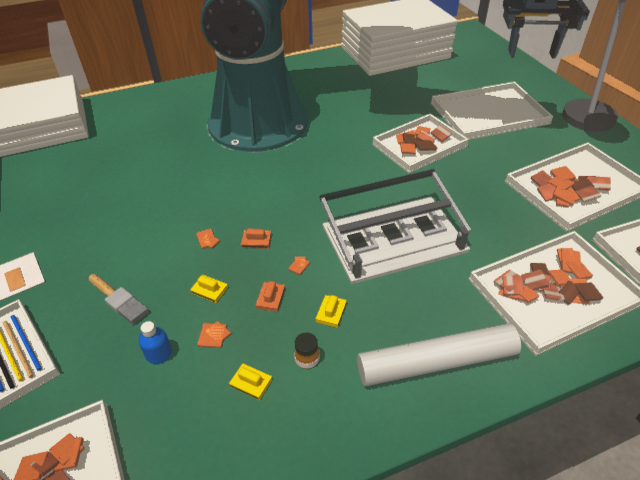

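View pics/top0.png

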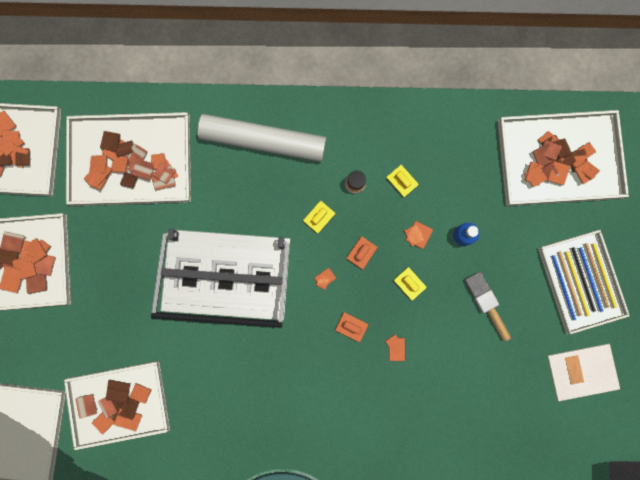

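Top view: two orange lugged sherds at (362,252) and (351,327). The orange pieces at (326,279), (397,348) and (418,235) are flat scraps, and the yellow ones are look-alikes. The jig lies around (222,275), the bottle at (466,234) and the jar at (356,182). Next I measure the jig and sherds.

```bash
cat > h.py <<'E'
from rig import bot
import cv2,numpy as np
def cam(n):
    c=bot.camera(n);c["bgr"]=np.ascontiguousarray(c["color"][...,::-1]);c["hsv"]=cv2.cvtColor(c["bgr"],cv2.COLOR_BGR2HSV);return c
def ray(c,uv,z):
    uv=np.atleast_2d(uv).astype(float);p=np.c_[uv,np.ones(len(uv))]@np.linalg.inv(c["intrinsics"]).T
    d=p@c["R"];o=-c["R"].T@c["t"]
    return o+d*((z-o[2])/d[:,2])[:,None]
def proj(c,X):
    p=np.atleast_2d(X)@c["R"].T+c["t"];p=p@c["intrinsics"].T;return p[:,:2]/p[:,2:]
def orange(c):
    h=c["hsv"];return cv2.morphologyEx(cv2.inRange(h,(3,130,90),(16,255,255)),cv2.MORPH_OPEN,np.ones((3,3)))
def blobs(m,amin):
    cs,_=cv2.findContours(m,cv2.RETR_EXTERNAL,cv2.CHAIN_APPROX_NONE);return [k[:,0,:] for k in cs if cv2.contourArea(k)>amin]
E
python3 - <<'E'
from h import *
t=cam("top");s=cam("scene")
print("cams",-t["R"].T@t["t"],-s["R"].T@s["t"])
for b in blobs(orange(t),150):
    u=b.mean(0)
    if 300<u[0]<440 and 200<u[1]<380:
        P=ray(t,b,0.012)[:,:2].astype(np.float32);r=cv2.minAreaRect(P*1000);print(u.round(),np.round(r[0]),np.round(r[1]),round(r[2]))
for n,uv,z in(("jar",(356,182),.05),("bottle",(466,234),.08),):print(n,ray(t,uv,z))
a=cv2.resize(t["bgr"][220:335,140:300],None,fx=5,fy=5,interpolation=cv2.INTER_CUBIC);cv2.imwrite("pics/jigtop.png",a)
a=cv2.resize(s["bgr"][165:285,315:475],None,fx=5,fy=5,interpolation=cv2.INTER_CUBIC);cv2.imwrite("pics/jigscene.png",a)
E
```

```text
cams [ 0.50070127 -0.0558373   1.32623748] [ 1.26579418 -0.30683331  0.81995917]
[396. 349.] [ 407. -244.] [52. 40.] 1
[351. 327.] [ 452. -147.] [60. 44.] 64
[324. 279.] [556. -87.] [33. 43.] 38
[362. 253.] [ 616. -168.] [44. 60.] 57
[418. 235.] [ 659. -291.] [54. 54.] 64
jar [[ 0.76759432 -0.15179499  0.05      ]]
bottle [[ 0.65321607 -0.38450256  0.08      ]]
```

View pics/jigtop.png

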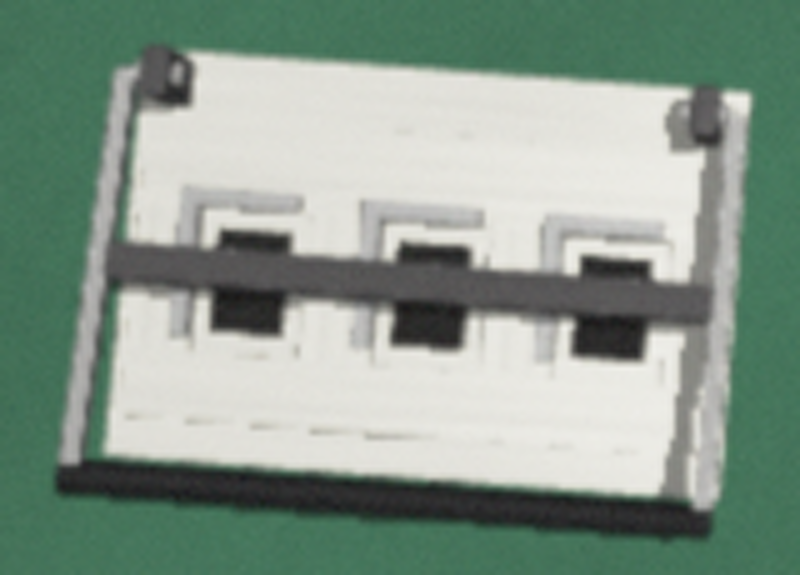

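View pics/jigscene.png

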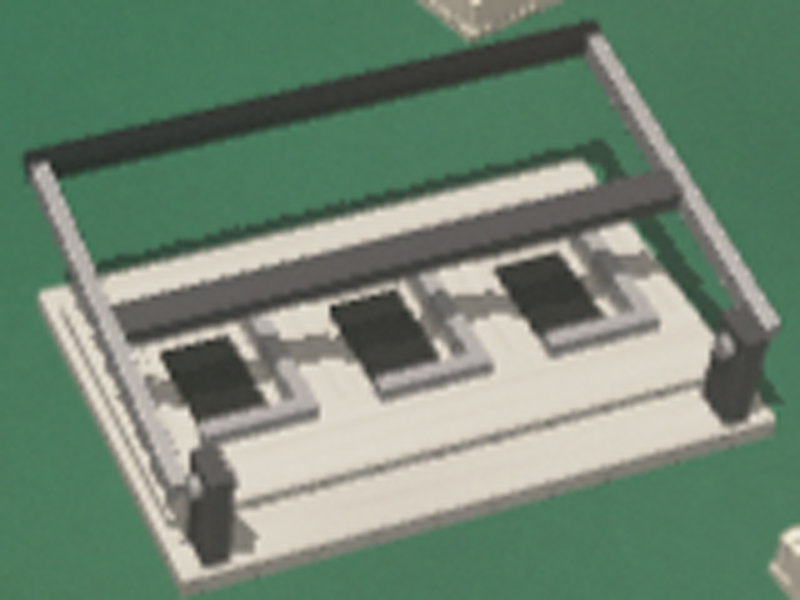

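The crops show the L-stop inner corners in jigtop at about (201,207), (380,222) and (562,237). The grip bar runs (62,478)–(710,520) in jigtop and (30,165)–(595,32) in jigscene. I triangulate from those.

```bash
python3 - <<'E'
from h import *
t=bot.camera("top");s=bot.camera("scene")
T=lambda p:np.array(p,float)/5-.4+[140,220]
S=lambda p:np.array(p,float)/5-.4+[315,165]
C=ray(t,T([(201,207),(380,222),(562,237)]),.024);print("corners\n",C.round(4))
C2=ray(s,S([(283,402),(457,353),(625,310)]),.024);print("scene corners R,M,L guess\n",C2.round(4))
v=C[0]-C[2];yaw=np.arctan2(-v[0],v[1]);print("spacing",np.linalg.norm(v)/2,"yaw",yaw)
R=np.array([[np.cos(yaw),-np.sin(yaw)],[np.sin(yaw),np.cos(yaw)]])
O=C[1][:2]-R@[.022,.022];print("origin",O)
# plate corners far
print("far corners px pred (z .016,.006)",[(proj(t,np.r_[O+R@[.09,y],z])[0]-[140,220])*5 for y in(.135,-.135) for z in(.006,)])
for nm,a,b in(("L",(62,478),(595,32)),("R",(710,520),(30,165))):
    P=[np.asarray(c["intrinsics"])@np.c_[c["R"],c["t"]] for c in(t,s)]
    X=cv2.triangulatePoints(P[0],P[1],T(a)[:,None],S(b)[:,None])[:,0];X=X[:3]/X[3];print(nm,X,"jig",R.T@(X[:2]-O))
E
```

```text
corners
 [[0.5902 0.2316 0.024 ]
 [0.5848 0.1531 0.024 ]
 [0.5795 0.0732 0.024 ]]
scene corners R,M,L guess
 [[0.5832 0.0706 0.024 ]
 [0.586  0.1519 0.024 ]
 [0.5911 0.2317 0.024 ]]
spacing 0.07936784087689193 yaw -0.06783529648454786
origin [0.56140161 0.13265465]
far corners px pred (z .016,.006) [array([147.15375173,  50.32920898]), array([749.55877376, 100.65277872])]
L [0.47358293 0.27487349 0.07835094] jig [-0.09725677  0.13593911]
R [0.45954102 0.00463392 0.07987167] jig [-0.09294865 -0.13463074]
```

The two views agree to about 2 mm. The jig's origin is (0.561,0.133) with yaw −0.068. The bar's middle is about (0.465,0.139,0.079), so the clamp stands at about 0.17 rad.

```bash
cat >> h.py <<'E'
from scipy.spatial.transform import Rotation as Ro
O=np.array([.5614,.1327]);YAW=-.0678
def J(x,y,z): # jig -> world
    c,s=np.cos(YAW),np.sin(YAW);return np.array([O[0]+c*x-s*y,O[1]+s*x+c*y,z])
def go(pos,yang=None,show=True):
    "delta row (rotvec, mm) to world TCP pos, tool down, tool y at world angle yang (mod pi)"
    s=bot.read_state();R=s["tcp_rot"]
    if yang is None: Rt=R
    else:
        a=np.arctan2(R[1,1],R[0,1]);d=(yang-a+np.pi/2)%np.pi-np.pi/2;yy=a+d
        y=np.array([np.cos(yy),np.sin(yy),0]);z=np.array([0,0,-1.]);Rt=np.c_[np.cross(y,z),y,z]
    w=Ro.from_matrix(R.T@Rt).as_rotvec();t=R.T@(np.asarray(pos)-s["tcp_pos"])*1000
    print("row",np.round(w,4),np.round(t,1),"rows",round(max(np.linalg.norm(t)/62.5,np.linalg.norm(w)/.186),1),"clk",s["clock"],"q6",round(s["joints"][5],2),"F",np.round(s["contact_force"],1),"op",round(s["opening"]*1000,1))
E
python3 - <<'E'
from h import *
go(J(-.0965,0,.16),YAW)
E
```

```text
row [-3.0000e-04  2.0000e-04  1.1778e+00] [-354.7 -368.3   64.8] rows 8.2 clk 0.3 q6 -0.03 F [ 0.2 -0.3 -0.3] op 90.9
```

>>> step_arm --pt "0 0 1.178 -355 -368 65 60" --pt "0 0 1.178 -355 -368 65 60" --pt "0 0 1.178 -355 -368 65 60" --pt "0 0 1.178 -355 -368 65 60" --pt "0 0 1.178 -355 -368 65 60" --pt "0 0 1.178 -355 -368 65 60" --pt "0 0 1.178 -355 -368 65 60" --pt "0 0 1.178 -355 -368 65 60" --pt "0 0 1.178 -355 -368 65 60" --pt "0 0 1.178 -355 -368 65 60" --pt "0 0 1.178 -355 -368 65 60" --squeeze 15

```text
clock: 1.68
tcp_pos: [0.4655, 0.1406, 0.1601]
tcp_rot: [[0.067, 0.998, 0.0], [0.998, -0.067, 0.0], [0.0, 0.0, -1.0]]
contact_force: [0.6, 0.5, -1.2]
opening: 0.0599
```

```bash
python3 - <<'E'
from h import *
c=cam("wrist");cv2.imwrite("pics/w1.png",c["bgr"]);print(-c["R"].T@c["t"],bot.read_state()["tcp_pos"],bot.read_state()["tcp_rot"].round(3).tolist())
go(J(-.0965,0,.073),YAW)
E
```

```text
[0.47037079 0.22341813 0.31919963] [0.46545939 0.14075529 0.16011684] [[0.067, 0.998, 0.0], [0.998, -0.067, 0.0], [0.0, 0.0, -1.0]]
row [ 0.0003 -0.0002  0.0012] [-1.6 -0.3 87.1] rows 1.4 clk 1.725 q6 0.31 F [0.  0.3 0.5] op 60.2
```

View pics/w1.png

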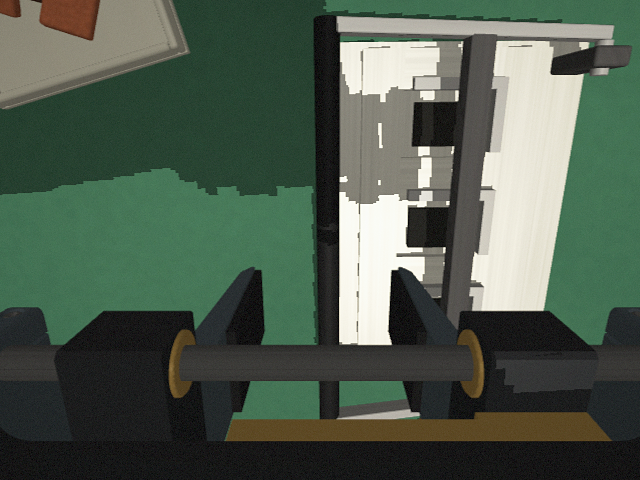

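The wrist view shows the grip bar (column ~327) centred between the fingers (260–390). I go down and close.

>>> step_arm --pt "0 0 0 0 0 45 60" --pt "0 0 0 0 0 87 60" --pt "0 0 0 0 0 87 60" --pt "0 0 0 0 0 87 10" --pt "0 0 0 0 0 87 10" --pt "0 0 0 0 0 87 10" --pt "0 0 0 0 0 87 10" --pt "0 0 0 0 0 87 10" --squeeze 15

```text
clock: 2.72
tcp_pos: [0.4668, 0.1396, 0.0734]
tcp_rot: [[0.068, 0.998, 0.003], [0.998, -0.068, 0.0], [0.0, 0.003, -1.0]]
contact_force: [-2.8, -5.0, -1.1]
opening: 0.0145
```

```bash
python3 - <<'E'
from h import *
s=bot.read_state();print(s["tcp_pos"],s["contact_force"],s["opening"])
a0=.175;
for a in np.linspace(a0,1.66,20):
    print([round(176*(np.cos(a0)-np.cos(a))),-round(176*(np.sin(a)-np.sin(a0)))],end=" ")
E
```

```text
[0.46680924 0.13957285 0.07344031] [-2.81882861 -4.98059499 -1.05790074] 0.014522992750655547
[0, 0] [3, -13] [7, -27] [12, -39] [18, -52] [25, -64] [33, -75] [41, -86] [51, -96] [61, -105] [72, -113] [83, -121] [96, -127] [108, -133] [121, -137] [134, -141] [148, -144] [162, -145] [175, -145] [189, -145]
```

The bar is gripped, with the opening at 14.5 mm. I swing it along the arc.

>>> step_arm --pt "0 0 0 0 3 -13 10" --pt "0 0 0 0 7 -27 10" --pt "0 0 0 0 12 -39 10" --pt "0 0 0 0 18 -52 10" --pt "0 0 0 0 25 -64 10" --pt "0 0 0 0 33 -75 10" --pt "0 0 0 0 41 -86 10" --pt "0 0 0 0 51 -96 10" --pt "0 0 0 0 61 -105 10" --pt "0 0 0 0 72 -113 10"

```text
clock: 3.98
tcp_pos: [0.5351, 0.1348, 0.1867]
tcp_rot: [[0.068, 0.998, -0.006], [0.998, -0.068, -0.0], [-0.001, -0.006, -1.0]]
contact_force: [-20.0, 3.6, 20.4]
opening: 0.0147
```

>>> step_arm --pt "0 0 0 0 0 -4 10" --pt "0 0 0 0 9 -12 10"

```text
clock: 4.22
tcp_pos: [0.546, 0.1337, 0.197]
tcp_rot: [[0.068, 0.998, -0.0], [0.998, -0.068, -0.0], [-0.0, -0.0, -1.0]]
contact_force: [10.1, 0.2, -22.0]
opening: 0.0146
```

>>> step_arm --pt "0 0 0 0 6 -1 10" --pt "0 0 0 0 14 -4 10" --pt "0 0 0 0 26 -9.5 10"

```text
clock: 4.6
tcp_pos: [0.5716, 0.1322, 0.2085]
tcp_rot: [[0.068, 0.998, -0.002], [0.998, -0.068, -0.0], [-0.0, -0.002, -1.0]]
contact_force: [-6.3, 1.0, 6.1]
opening: 0.015
```

>>> step_arm --pt "0 0 0 0 13 -5.5 10" --pt "0 0 0 0 26 -9.5 10" --pt "0 0 0 0 40 -12 10"

```text
clock: 4.97
tcp_pos: [0.6123, 0.1296, 0.2202]
tcp_rot: [[0.068, 0.998, -0.001], [0.998, -0.068, 0.0], [-0.0, -0.001, -1.0]]
contact_force: [-4.4, 1.4, 3.2]
opening: 0.0146
```

>>> step_arm --pt "0 0 0 0 13 -1.5 10" --pt "0 0 0 0 26 -2 10" --pt "0 0 0 0 36 -2 10" --pt "0 0 0 0 36 -2 10"

```text
clock: 5.48
tcp_pos: [0.6492, 0.127, 0.2214]
tcp_rot: [[0.068, 0.998, 0.001], [0.998, -0.068, -0.0], [0.0, 0.001, -1.0]]
contact_force: [2.4, 0.9, 1.2]
opening: 0.0147
```

>>> step_arm --pt "0 0 0 0 0 0 50" --pt "0 0 0 0 0 0 50" --pt "0 0 0 0 0 0 50" --pt "0 0 0 0 0 -50 50" --pt "0 0 0 0 -50 -60 50" --pt "0 0 0 -20 -110 -40 50" --pt "0 0 0 -40 -150 -20 50" --pt "0 0 0 -40 -150 -20 50"

```text
clock: 6.48
tcp_pos: [0.4923, 0.0965, 0.2399]
tcp_rot: [[0.068, 0.998, -0.003], [0.998, -0.068, -0.001], [-0.001, -0.003, -1.0]]
contact_force: [0.3, 0.5, -0.0]
opening: 0.0502
```

```bash
python3 - <<'E'
from h import *
t=cam("top");w=cam("wrist")
for b in blobs(orange(t),150):
    u=b.mean(0)
    if 300<u[0]<440 and 200<u[1]<380:
        P=ray(t,b,0.012)[:,:2].astype(np.float32);r=cv2.minAreaRect(P*1000);q=cv2.boxPoints(r);e=[q[1]-q[0],q[2]-q[1]];L=max(e,key=np.linalg.norm);print(u.round(),np.round(r[0]),np.round(r[1]),"long-axis ang",np.arctan2(L[1],L[0]).round(3))
a=cv2.hconcat([w["bgr"],cv2.resize(t["bgr"][150:360,130:210],(0,0),fx=2,fy=480/210)]);
cv2.imwrite("pics/a2.png",cv2.hconcat([w["bgr"],t["bgr"][0:480,150:310]]))
print(bot.read_state()["tcp_pos"])
np.savez("w2.npz",**{k:w[k] for k in("bgr","intrinsics","R","t")})
E
```

```text
[396. 349.] [ 407. -245.] [52. 37.] long-axis ang 0.003
[351. 327.] [ 452. -147.] [60. 44.] long-axis ang 1.123
[324. 279.] [556. -87.] [33. 43.] long-axis ang -0.912
[362. 253.] [ 616. -168.] [44. 60.] long-axis ang -0.579
[418. 235.] [ 659. -291.] [54. 54.] long-axis ang 1.109
[0.49622314 0.09740865 0.24202046]
```

View pics/a2.png

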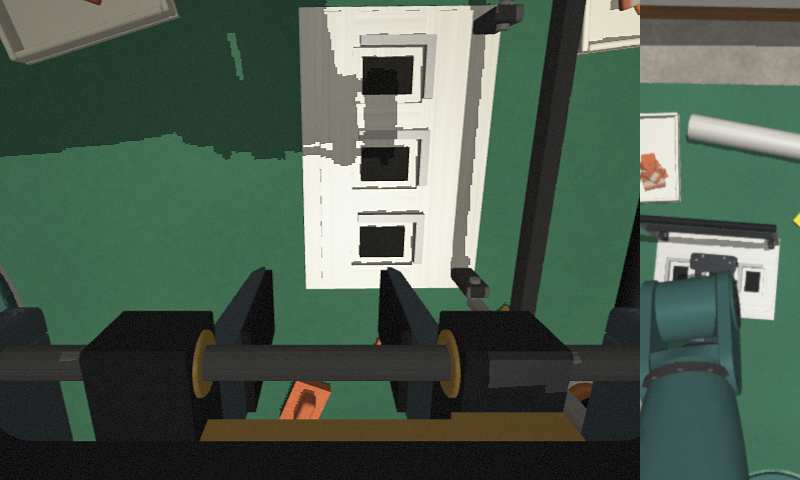

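The clamp is upright. In the wrist view (640 wide) the stop inner corners are at about (422,46), (416,139) and (411,222), and the top view shows the bar behind the posts. I check the jig pose from these and compute the first pick, lug at (452,−147).

```bash
python3 - <<'E'
from h import *
w=dict(np.load("w2.npz"))
g=cv2.cvtColor(w["bgr"],cv2.COLOR_BGR2GRAY)
for y in(75,165,240): print(y,g[y,395:445].tolist())
for x in(385,): print(x,[(i,int(v)) for i,v in enumerate(g[30:240,x],30) if i<60 or 120<i<150 or i>205])
print(ray(w,[(422,46),(416,139),(411,222)],.024).round(4))
print([J(.022,y,.024).round(4) for y in(.102,.022,-.058)], proj(w,[J(.022,y,.024) for y in(.102,.022,-.058)]).round(1))
go([.452,-.147,.2],1.123+np.pi/2)
E
```

```text
75 [24, 34, 36, 33, 37, 39, 39, 33, 34, 37, 39, 38, 34, 25, 31, 33, 22, 63, 199, 232, 229, 231, 231, 232, 234, 180, 106, 87, 68, 54, 128, 179, 186, 188, 187, 188, 184, 183, 179, 206, 225, 225, 220, 221, 226, 225, 225, 226, 221, 227]
165 [36, 37, 31, 37, 38, 37, 35, 34, 33, 32, 39, 37, 25, 114, 230, 247, 242, 240, 237, 245, 198, 102, 76, 69, 82, 183, 217, 214, 213, 210, 210, 209, 205, 228, 240, 239, 236, 235, 235, 236, 239, 237, 238, 238, 239, 240, 238, 238, 234, 236]
240 [33, 33, 35, 36, 33, 39, 33, 31, 24, 171, 240, 246, 244, 243, 248, 201, 118, 97, 69, 60, 151, 210, 222, 219, 219, 219, 217, 217, 231, 244, 244, 241, 239, 238, 238, 241, 241, 240, 242, 244, 243, 242, 243, 241, 241, 240, 238, 241, 241, 242]
385 [(30, 227), (31, 227), (32, 234), (33, 133), (34, 131), (35, 186), (36, 186), (37, 184), (38, 186), (39, 184), (40, 188), (41, 183), (42, 186), (43, 189), (44, 169), (45, 88), (46, 86), (47, 162), (48, 228), (49, 227), (50, 226), (51, 225), (52, 225), (53, 223), (54, 226), (55, 232), (56, 171), (57, 52), (58, 24), (59, 35), (121, 123), (122, 126), (123, 126), (124, 125), (125, 1
[... 306 characters left out ...]
46), (208, 247), (209, 251), (210, 132), (211, 112), (212, 122), (213, 76), (214, 103), (215, 233), (216, 231), (217, 229), (218, 229), (219, 229), (220, 229), (221, 230), (222, 233), (223, 246), (224, 248), (225, 254), (226, 125), (227, 30), (228, 32), (229, 31), (230, 38), (231, 38), (232, 36), (233, 31), (234, 33), (235, 28), (236, 33), (237, 34), (238, 33), (239, 37)]
[[0.5874 0.2332 0.024 ]
 [0.5821 0.1549 0.024 ]
 [0.577  0.0754 0.024 ]]
[array([0.5903, 0.233 , 0.024 ]), array([0.5848, 0.1532, 0.024 ]), array([0.5794, 0.0733, 0.024 ])] [[425.3  46.1]
 [419.  140.7]
 [413.5 223.8]]
row [ 0.001  -0.0005  0.3795] [-246.9  -27.5   41.9] rows 4.0 clk 6.575 q6 0.22 F [ 0.2 -0.2  0.1] op 49.9
```

>>> step_arm --pt "0 0 0.38 -247 -27.5 42 45" --pt "0 0 0.38 -247 -27.5 42 45" --pt "0 0 0.38 -247 -27.5 42 45" --pt "0 0 0.38 -247 -27.5 42 45" --pt "0 0 0.38 -247 -27.5 100 45" --pt "0 0 0.38 -247 -27.5 120 45" --pt "0 0 0.38 -247 -27.5 120 45"

```text
clock: 7.45
tcp_pos: [0.4521, -0.1474, 0.1206]
tcp_rot: [[0.433, 0.901, -0.002], [0.901, -0.433, 0.001], [-0.0, -0.002, -1.0]]
contact_force: [0.1, 0.8, 1.2]
opening: 0.0446
```

```bash
python3 - <<'E'
from h import *
t=cam("scene");b=t["bgr"][170:330,180:340];cv2.imwrite("pics/s3.png",cv2.resize(b,None,fx=3.5,fy=3.5))
go([.452,-.147,.027],1.123+np.pi/2)
E
```

```text
row [-0.0001 -0.     -0.0001] [ 0.1 -0.8 94.7] rows 1.5 clk 7.5 q6 0.08 F [ 0.6 -0.4  1.5] op 45.1
```

View pics/s3.png

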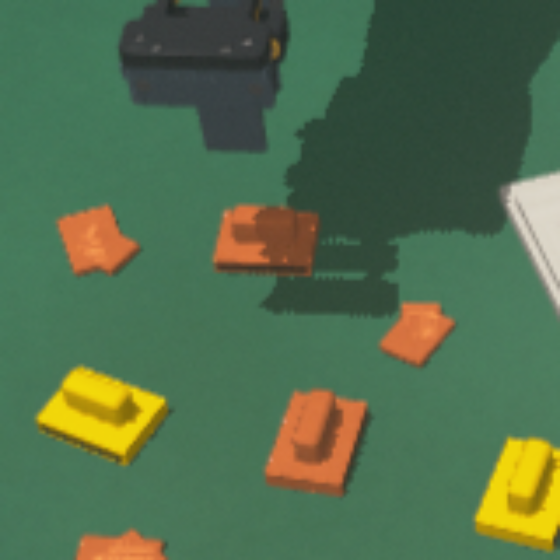

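The scene crop shows sherd 1 (265,240) and sherd 2 (317,440), both with lugs, and the gripper above sherd 1. I go down and grip.

>>> step_arm --pt "0 0 0 0 -1 50 45" --pt "0 0 0 0 -1 85 45" --pt "0 0 0 0 -1 94 45" --pt "0 0 0 0 -1 94 5" --pt "0 0 0 0 -1 94 5" --pt "0 0 0 0 -1 94 5" --pt "0 0 0 0 -1 94 5" --pt "0 0 0 0 -1 94 5" --squeeze 30

```text
clock: 8.5
tcp_pos: [0.4514, -0.147, 0.0285]
tcp_rot: [[0.433, 0.901, 0.001], [0.901, -0.433, -0.001], [0.0, 0.001, -1.0]]
contact_force: [-2.3, 0.8, 12.4]
opening: 0.0162
```

>>> step_arm --pt "0 0 0 0 0 -20 5" --pt "0 0 0 0 0 -70 5" --pt "0 0 0 0 0 -110 5" --pt "0 0 0 0 0 -110 5"

```text
clock: 9.0
tcp_pos: [0.4524, -0.1474, 0.1405]
tcp_rot: [[0.433, 0.901, 0.005], [0.901, -0.433, -0.002], [0.0, 0.006, -1.0]]
contact_force: [-0.4, 0.3, -2.2]
opening: 0.0157
```

```bash
python3 - <<'E'
from h import *
w=cam("wrist");cv2.imwrite("pics/w4.png",w["bgr"][240:480,140:540])
go(J(-.011,-.083,.1),YAW+np.pi/2)
E
```

```text
row [ 0.0026 -0.0021  1.1906] [218.6  -1.5  38.8] rows 6.4 clk 9.05 q6 0.08 F [ 0.1  0.3 -0.5] op 15.5
```

View pics/w4.png

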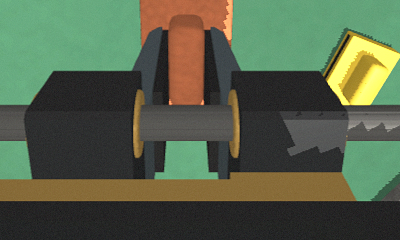

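The sherd is held (opening 15.7) with the lug between the pads. I turn the wrist so the camera side faces away from the upright clamp, and go to a point off the right pocket's stops.

```bash
python3 - <<'E'
from h import *
go(J(-.015,-.087,.1),YAW+np.pi/2)
E
```

```text
row [ 0.0026 -0.0021  1.1906] [213.4  -3.8  38.8] rows 6.4 clk 9.05 q6 0.08 F [ 0.1  0.3 -0.5] op 15.5
```

>>> step_arm --pt "0 0 -0.18 15 0 0 5" --pt "0 0 -0.36 35 0 0 5" --pt "0 0 -0.54 60 0 0 5" --pt "0 0 -0.72 85 0 0 5" --pt "0 0 -0.9 110 -1 0 5" --pt "0 0 -1.08 135 -2 0 5" --pt "0 0 -1.26 160 -3 0 5" --pt "0 0 -1.44 180 -4 0 5" --pt "0 0 -1.62 200 -4 0 5" --pt "0 0 -1.8 213 -4 0 5" --pt "0 0 -1.951 213 -4 10 5" --pt "0 0 -1.951 213 -4 39 5" --pt "0 0 -1.951 213 -4 39 5"

```text
clock: 10.68
tcp_pos: [0.5372, 0.0469, 0.0958]
tcp_rot: [[-0.998, 0.068, -0.005], [0.068, 0.998, -0.0], [0.005, -0.001, -1.0]]
contact_force: [-0.5, 0.6, -1.1]
opening: 0.0154
```

```bash
python3 - <<'E'
from h import *
go(J(-.015,-.087,.0475),YAW+np.pi/2)
s=cam("scene");t=cam("top");b=cv2.resize(s["bgr"][150:300,300:500],(640,480));cv2.imwrite("pics/s5.png",b)
E
```

```text
row [-0.0006 -0.0052 -0.0002] [-3.5  0.3 48.3] rows 0.8 clk 10.675 q6 -1.46 F [-0.5  0.6 -1.1] op 15.4
```

View pics/s5.png

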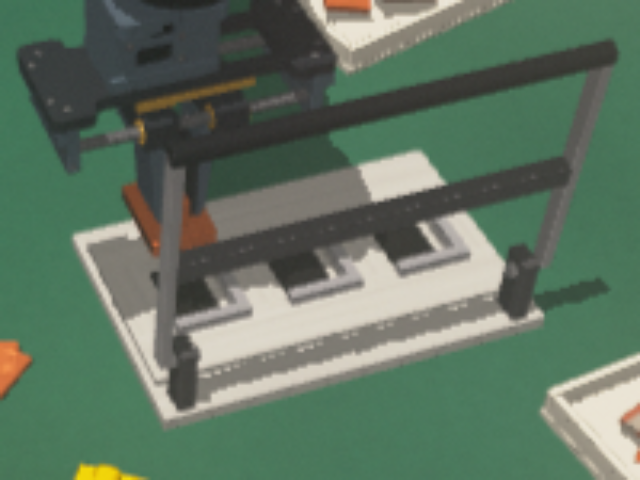

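>>> step_arm --pt "0 0 0 0 0 20 5" --pt "0 0 0 0 0 30 5" --pt "0 0 0 0 0 30 5" --pt "0 0 0 0 0 30 5"

```text
clock: 11.28
tcp_pos: [0.5397, 0.047, 0.0691]
tcp_rot: [[-0.998, 0.068, 0.001], [0.068, 0.998, 0.0], [-0.001, 0.0, -1.0]]
contact_force: [1.1, -0.2, -1.3]
opening: 0.0158
```

```bash
python3 - <<'E'
from h import *
go(J(-.015,-.087,.0475),YAW+np.pi/2)
E
```

```text
row [ 0.0001  0.0006 -0.    ] [-0.8 -0.  21.6] rows 0.3 clk 11.275 q6 -1.46 F [ 1.1 -0.2 -1.3] op 15.8
```

>>> step_arm --pt "0 0 0 0 0 12 5" --pt "0 0 0 0 0 21 5" --pt "0 0 0 -2 0 21 5" --pt "0 0 0 -4 0 21 5" --pt "0 0 0 -5 0 21 5" --pt "0 0 0 -5 0 21 5"

```text
clock: 12.02
tcp_pos: [0.5446, 0.0466, 0.0476]
tcp_rot: [[-0.998, 0.068, 0.0], [0.068, 0.998, 0.0], [-0.0, 0.0, -1.0]]
contact_force: [-0.0, -0.1, 0.0]
opening: 0.0154
```

>>> step_arm --pt "0 0 0 -1 0 0 5" --pt "0 0 0 -2 0 0 5" --pt "0 0 0 -2 0 0 5"

```text
clock: 12.4
tcp_pos: [0.5464, 0.0465, 0.0475]
tcp_rot: [[-0.998, 0.068, 0.0], [0.068, 0.998, -0.0], [-0.0, -0.0, -1.0]]
contact_force: [-0.0, -0.7, -0.1]
opening: 0.0161
```

>>> step_arm --pt "0 0 0 -0.5 0 0 5" --pt "0 0 0 -1 0 0 5" --pt "0 0 0 -1 0 0 5"

```text
clock: 12.78
tcp_pos: [0.5474, 0.0464, 0.0474]
tcp_rot: [[-0.998, 0.068, 0.0], [0.068, 0.998, 0.0], [-0.0, 0.0, -1.0]]
contact_force: [0.1, -0.3, -0.5]
opening: 0.0155
```

>>> step_arm --pt "0 0 0 -0.5 0 0 5" --pt "0 0 0 -1 0 0 5" --pt "0 0 0 -1 0 0 5"

```text
clock: 13.15
tcp_pos: [0.5484, 0.0463, 0.0474]
tcp_rot: [[-0.998, 0.068, 0.0], [0.068, 0.998, -0.0], [-0.0, -0.0, -1.0]]
contact_force: [-0.7, -0.6, -1.2]
opening: 0.0158
```

>>> step_arm --pt "0 0 0 -0.5 0 0 5" --pt "0 0 0 -1 0 0 5" --pt "0 0 0 -1 0 0 5"

```text
clock: 13.52
tcp_pos: [0.5494, 0.0463, 0.0475]
tcp_rot: [[-0.998, 0.068, 0.0], [0.068, 0.998, -0.0], [-0.0, -0.0, -1.0]]
contact_force: [0.2, 0.2, -0.2]
opening: 0.0159
```

>>> step_arm --pt "0 0 0 -0.5 0 0 5" --pt "0 0 0 -1 0 0 5" --pt "0 0 0 -1 0 0 5"

```text
clock: 13.9
tcp_pos: [0.5503, 0.0462, 0.0474]
tcp_rot: [[-0.998, 0.068, -0.0], [0.068, 0.998, 0.0], [0.0, 0.0, -1.0]]
contact_force: [-0.2, -0.1, -1.5]
opening: 0.0161
```

>>> step_arm --pt "0 0 0 -0.5 0 0 5" --pt "0 0 0 -1 0 0 5" --pt "0 0 0 -1 0 0 5"

```text
clock: 14.28
tcp_pos: [0.5514, 0.0462, 0.0474]
tcp_rot: [[-0.998, 0.068, 0.0], [0.068, 0.998, 0.0], [-0.0, 0.0, -1.0]]
contact_force: [-0.3, 0.3, -0.9]
opening: 0.0157
```

No contact 4 mm past nominal. I look before going on.

```bash
python3 - <<'E'
from h import *
s=cam("scene");cv2.imwrite("pics/s6.png",cv2.resize(s["bgr"][185:275,325:445],None,fx=6.5,fy=6.5,interpolation=cv2.INTER_CUBIC))
# predicted px of sherd bottom far corners & stop corner
T=bot.read_state()["tcp_pos"]
f=lambda X:((proj(s,X)-[325,185])*6.5).round()
u=np.array([.9977,-.0678,0]);v=np.array([.0678,.9977,0])
b=T-[0,0,.0285]
print("sherd far L/R corners bottom",f([b+.03*u+.022*v,b+.03*u-.022*v,b-.03*u-.022*v]),"top",f([b+.03*u+.022*v+[0,0,.012],b+.03*u-.022*v+[0,0,.012]]))
print("stop far face R end, corner",f([J(.022,-.102,.024),J(.022,-.058,.024)]))
E
```

```text
sherd far L/R corners bottom [[286. 404.]
 [159. 436.]
 [ 97. 313.]] top [[288. 378.]
 [160. 411.]]
stop far face R end, corner [[176. 412.]
 [303. 380.]]
```

View pics/s6.png

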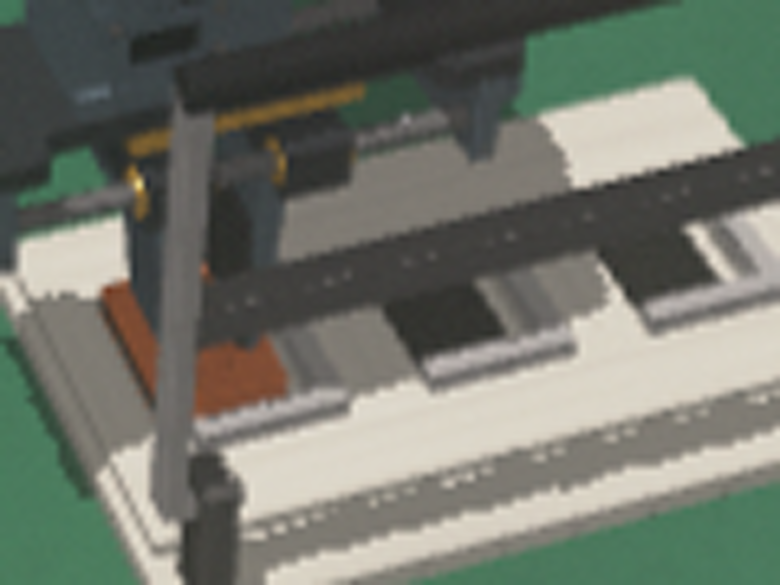

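The sherd's far edge (195,412)–(288,385) is right beside the stop strip, so it is close to contact. I keep feeling forward.

>>> step_arm --pt "0 0 0 -0.5 0 0 5" --pt "0 0 0 -1 0 0 5" --pt "0 0 0 -1 0 0 5"

```text
clock: 14.7
tcp_pos: [0.5524, 0.0461, 0.0474]
tcp_rot: [[-0.998, 0.068, 0.0], [0.068, 0.998, 0.0], [-0.0, 0.0, -1.0]]
contact_force: [0.2, 0.3, -0.7]
opening: 0.0157
```

>>> step_arm --pt "0 0 0 -0.5 0 0 5" --pt "0 0 0 -1 0 0 5" --pt "0 0 0 -1 0 0 5"

```text
clock: 15.08
tcp_pos: [0.5533, 0.046, 0.0474]
tcp_rot: [[-0.998, 0.068, -0.0], [0.068, 0.998, 0.0], [0.0, -0.0, -1.0]]
contact_force: [-0.9, 0.2, -1.1]
opening: 0.0157
```

```bash
python3 - <<'E'
from h import *
s=cam("scene");k=10;o=np.array([345,215])
im=cv2.resize(s["bgr"][215:270,345:425],None,fx=k,fy=k,interpolation=cv2.INTER_CUBIC)
T=bot.read_state()["tcp_pos"];u=np.array([.9977,-.0678,0]);v=np.array([.0678,.9977,0]);b=T-[0,0,.0285]
f=lambda X:((proj(s,X)-o+.5)*k-.5).round().astype(np.int32)
q=f([b+a*u+c*v+[0,0,.012] for a,c in((.03,.022),(.03,-.022),(-.03,-.022),(-.03,.022))]);cv2.polylines(im,[q],True,(255,255,0),1)
for y in(-.08,0):
    q=f([J(x,y+c,.024) for x,c in((.022,-.022),(.022,.022),(-.04,.022),(-.04,.03),(.03,.03),(.03,-.022))]);cv2.polylines(im,[q],True,(255,0,255),1)
cv2.imwrite("pics/s7.png",im)
E
```

```text
(no output)
```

View pics/s7.png

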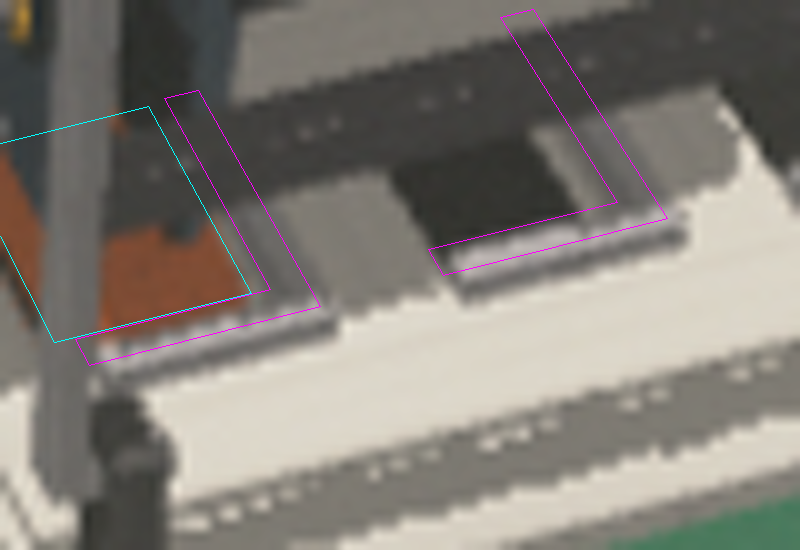

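The overlay shows the real stops lie about 2–4 mm beyond my nominal in the scene view, and the slab's far face still stands before the strip. I go on feeling.

>>> step_arm --pt "0 0 0 -0.5 0 0 5" --pt "0 0 0 -1 0 0 5" --pt "0 0 0 -1 0 0 5"

```text
clock: 15.5
tcp_pos: [0.5534, 0.0459, 0.0472]
tcp_rot: [[-0.998, 0.068, -0.002], [0.068, 0.998, -0.0], [0.002, -0.0, -1.0]]
contact_force: [-5.3, -0.7, 2.3]
opening: 0.0156
```

>>> step_arm --pt "0 0 0 -0.5 0 0 5" --pt "0 0 0 -1 0 0 5" --pt "0 0 0 -1 0 0 5"

```text
clock: 15.88
tcp_pos: [0.5535, 0.0459, 0.0469]
tcp_rot: [[-0.998, 0.068, -0.004], [0.068, 0.998, -0.0], [0.004, -0.0, -1.0]]
contact_force: [-9.3, 0.6, 3.8]
opening: 0.016
```

Contact is felt at TCP x=0.5533. I back off to a light touch and feel for the left stop.

>>> step_arm --pt "0 0 0 2.2 0 0 5" --pt "0 0 0 2.2 2 0 5" --pt "0 0 0 2.2 4 0 5" --pt "0 0 0 2.2 4 0 5"

```text
clock: 16.38
tcp_pos: [0.5535, 0.0502, 0.0475]
tcp_rot: [[-0.998, 0.068, 0.0], [0.068, 0.998, 0.0], [-0.0, 0.0, -1.0]]
contact_force: [-0.4, 0.6, -1.5]
opening: 0.0156
```

>>> step_arm --pt "0 0 0 0 1 0 5" --pt "0 0 0 0 2 0 5" --pt "0 0 0 0 2 0 5"

```text
clock: 16.75
tcp_pos: [0.5536, 0.0521, 0.0474]
tcp_rot: [[-0.998, 0.068, 0.0], [0.068, 0.998, 0.0], [-0.0, 0.0, -1.0]]
contact_force: [-0.4, 0.6, -1.7]
opening: 0.0158
```

>>> step_arm --pt "0 0 0 0 0.5 0 5" --pt "0 0 0 0 1 0 5" --pt "0 0 0 0 1 0 5"

```text
clock: 17.12
tcp_pos: [0.5536, 0.053, 0.0475]
tcp_rot: [[-0.998, 0.068, 0.0], [0.068, 0.998, 0.0], [-0.0, 0.0, -1.0]]
contact_force: [-0.5, -0.1, -0.8]
opening: 0.0163
```

>>> step_arm --pt "0 0 0 0 0.5 0 5" --pt "0 0 0 0 1 0 5" --pt "0 0 0 0 1 0 5"

```text
clock: 17.5
tcp_pos: [0.5537, 0.0541, 0.0475]
tcp_rot: [[-0.998, 0.068, 0.0], [0.068, 0.998, 0.0], [-0.0, 0.0, -1.0]]
contact_force: [-0.3, 0.4, -0.6]
opening: 0.0156
```

>>> step_arm --pt "0 0 0 0 0.5 0 5" --pt "0 0 0 0 1 0 5" --pt "0 0 0 0 1 0 5"

```text
clock: 17.88
tcp_pos: [0.5538, 0.055, 0.0474]
tcp_rot: [[-0.998, 0.068, 0.0], [0.068, 0.998, 0.0], [-0.0, 0.0, -1.0]]
contact_force: [-0.6, -0.3, -1.1]
opening: 0.0155
```

>>> step_arm --pt "0 0 0 0 0.5 0 5" --pt "0 0 0 0 1 0 5" --pt "0 0 0 0 1 0 5"

```text
clock: 18.25
tcp_pos: [0.5538, 0.0557, 0.0475]
tcp_rot: [[-0.998, 0.067, -0.0], [0.067, 0.998, -0.001], [-0.0, -0.001, -1.0]]
contact_force: [-0.5, -6.0, -0.6]
opening: 0.0154
```

>>> step_arm --pt "0 0 0 0 0.5 0 5" --pt "0 0 0 0 1 0 5" --pt "0 0 0 0 1 0 5"

```text
clock: 18.62
tcp_pos: [0.5539, 0.0559, 0.0476]
tcp_rot: [[-0.998, 0.066, -0.0], [0.066, 0.998, -0.002], [-0.0, -0.002, -1.0]]
contact_force: [-0.8, -15.1, 2.9]
opening: 0.0156
```

Left stop felt at y≈0.0556. I ease off to a light touch and press down.

>>> step_arm --pt "0 0 0 0 -1.6 0 5" --pt "0 0 0 0 -1.6 2 5" --pt "0 0 0 0 -1.6 4 5" --pt "0 0 0 0 -1.6 5 5" --pt "0 0 0 0 -1.6 5 5"

```text
clock: 19.25
tcp_pos: [0.5538, 0.0554, 0.0423]
tcp_rot: [[-0.998, 0.068, -0.0], [0.068, 0.998, -0.0], [0.0, -0.0, -1.0]]
contact_force: [-0.2, -0.7, -1.8]
opening: 0.0161
```

>>> step_arm --pt "0 0 0 0 0 1 5" --pt "0 0 0 0 0 2 5" --pt "0 0 0 0 0 2 5"

```text
clock: 19.62
tcp_pos: [0.5538, 0.0554, 0.0404]
tcp_rot: [[-0.998, 0.068, 0.0], [0.068, 0.998, 0.0], [-0.0, 0.0, -1.0]]
contact_force: [-1.1, -0.7, 4.0]
opening: 0.0156
```

>>> step_arm --pt "0 0 0 0 0 0.5 5" --pt "0 0 0 0 0 1 5" --pt "0 0 0 0 0 1 5"

```text
clock: 20.0
tcp_pos: [0.5538, 0.0554, 0.0394]
tcp_rot: [[-0.998, 0.068, 0.0], [0.068, 0.998, 0.0], [-0.0, 0.0, -1.0]]
contact_force: [-0.2, 0.1, 3.3]
opening: 0.0157
```

>>> step_arm --pt "0 0 0 0 0 0.5 5" --pt "0 0 0 0 0 1 5" --pt "0 0 0 0 0 1 5"

```text
clock: 20.38
tcp_pos: [0.5538, 0.0554, 0.0389]
tcp_rot: [[-0.998, 0.068, -0.0], [0.068, 0.998, -0.0], [0.0, -0.0, -1.0]]
contact_force: [-5.1, 0.5, 14.2]
opening: 0.016
```

>>> step_arm --pt "0 0 0 0 0 0.5 5" --pt "0 0 0 0 0 1 5" --pt "0 0 0 0 0 1 5"

```text
clock: 20.75
tcp_pos: [0.5539, 0.0554, 0.0387]
tcp_rot: [[-0.998, 0.068, -0.0], [0.068, 0.998, -0.0], [0.0, -0.0, -1.0]]
contact_force: [-11.6, -1.0, 33.3]
opening: 0.016
```

Hard bottom at z≈0.0388, as expected. I ease the press, nudge into both stops, then let go and back off.

>>> step_arm --pt "0 0 0 0 0 -1.5 5" --pt "0 0 0 -1 0.8 -1.5 5" --pt "0 0 0 -1 0.8 -1.5 5"

```text
clock: 21.12
tcp_pos: [0.554, 0.0556, 0.0389]
tcp_rot: [[-0.998, 0.067, -0.002], [0.067, 0.998, -0.001], [0.002, -0.001, -1.0]]
contact_force: [-8.3, -7.4, 14.5]
opening: 0.0157
```

>>> step_arm --pt "0 0 0 0.6 -0.4 0 24" --pt "0 0 0 0.6 -0.4 0 24" --pt "0 0 0 0.6 -0.4 0 24" --pt "0 0 0 0.6 -0.4 -10 26" --pt "0 0 0 0.6 -0.4 -40 30" --pt "0 0 0 0.6 -0.4 -90 40" --pt "0 0 0 0.6 -0.4 -90 40"

```text
clock: 22.0
tcp_pos: [0.5565, 0.056, 0.133]
tcp_rot: [[-0.998, 0.068, 0.006], [0.068, 0.998, 0.0], [-0.006, 0.001, -1.0]]
contact_force: [-0.7, 0.5, -0.3]
opening: 0.04
```

```bash
python3 - <<'E'
from h import *
t=cam("top")
for b in blobs(orange(t),150):
    u=b.mean(0)
    if 300<u[0]<440 and 200<u[1]<380:
        P=ray(t,b,0.012)[:,:2].astype(np.float32);r=cv2.minAreaRect(P*1000);q=cv2.boxPoints(r);e=[q[1]-q[0],q[2]-q[1]];L=max(e,key=np.linalg.norm);print(u.round(),np.round(r[0]),np.round(r[1]),"long-axis ang",np.arctan2(L[1],L[0]).round(3))
go([.6155,-.168,.12],-.579+np.pi/2)
E
```

```text
[396. 349.] [ 407. -244.] [52. 40.] long-axis ang 0.013
[324. 279.] [556. -87.] [33. 43.] long-axis ang -0.912
[362. 253.] [ 616. -168.] [44. 60.] long-axis ang -0.579
[418. 235.] [ 659. -291.] [54. 54.] long-axis ang 1.109
row [0.0014 0.0034 0.5113] [ -75.2 -219.3   11.2] rows 3.7 clk 22.05 q6 -1.44 F [-0.6 -0.  -0.4] op 40.3
```

>>> step_arm --pt "0 0 0 25 -45 0 45" --pt "0 0 0 27 -95 0 45" --pt "0 0 0 27 -138 0 45" --pt "0 0 0.15 0 -175 0 45" --pt "0 0 0.33 -40 -205 5 45" --pt "0 0 0.5 -75 -219 11 45" --pt "0 0 0.511 -75 -219 11 45" --pt "0 0 0.511 -75 -219 11 45" --pt "0 0 0.511 -75 -219 11 45"

```text
clock: 23.18
tcp_pos: [0.6132, -0.1672, 0.1177]
tcp_rot: [[-0.838, 0.546, -0.001], [0.546, 0.838, 0.0], [0.001, -0.0, -1.0]]
contact_force: [0.1, 0.3, -0.6]
opening: 0.0452
```

```bash
python3 - <<'E'
from h import *
s=cam("scene");w=cam("wrist")
m=orange(w);bs=blobs(m,1500)
for b in bs:
    P=ray(w,b,0.012)[:,:2].astype(np.float32);r=cv2.minAreaRect(P*1000);print(b.min(0),b.max(0),np.round(r[0]),np.round(r[1]),r[2])
cv2.imwrite("pics/w8.png",cv2.vconcat([cv2.resize(s["bgr"][160:330,220:460],(640,453))[:,:],w["bgr"][330:470]]))
go([.6155,-.168,.027],-.579+np.pi/2)
E
```

```text
[299 201] [362 283] [ 616. -166.] [44. 61.] 56.76280212402344
[355  68] [418 144] [555. -86.] [34. 44.] 35.95380401611328
[0 0] [91 87] [ 412. -238.] [42. 56.] 89.79373168945312
row [-0.     -0.0002  0.0013] [-2.   0.5 91. ] rows 1.5 clk 23.275 q6 -1.3 F [-0.3  0.7 -0.1] op 44.9
```

View pics/w8.png

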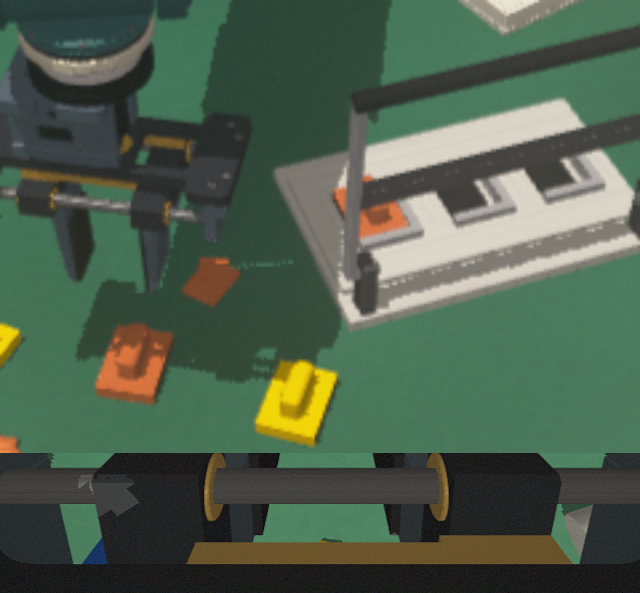

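The scene crop shows sherd 1 seated in the right pocket and sherd 2 at (134,360). The wrist camera gives sherd 2 at (0.616,−0.166), 61×44, which agrees with the top view. I grip it.

>>> step_arm --pt "0 0 0 -1 1 50 45" --pt "0 0 0 -1 1 80 45" --pt "0 0 0 -1 1 91 45" --pt "0 0 0 -1 1 91 45" --pt "0 0 0 -1 1 91 5" --pt "0 0 0 -1 1 91 5" --pt "0 0 0 -1 1 91 5" --pt "0 0 0 -1 1 91 5" --pt "0 0 0 -1 1 91 5" --squeeze 30

```text
clock: 24.4
tcp_pos: [0.616, -0.1676, 0.0276]
tcp_rot: [[-0.837, 0.547, 0.001], [0.547, 0.837, -0.0], [-0.001, 0.0, -1.0]]
contact_force: [-1.0, 1.9, 7.0]
opening: 0.0156
```

>>> step_arm --pt "0 0 0 0 0 -20 5" --pt "0 0 0 0 0 -60 5" --pt "0 0 0 0 0 -90 5" --pt "0 0 0 0 0 -90 5"

```text
clock: 24.9
tcp_pos: [0.617, -0.168, 0.1203]
tcp_rot: [[-0.837, 0.547, 0.004], [0.547, 0.837, -0.001], [-0.004, 0.001, -1.0]]
contact_force: [-0.1, 0.2, -1.1]
opening: 0.0161
```

```bash
python3 - <<'E'
from h import *
go(J(-.009,-.0045,.115),YAW+np.pi/2)
E
```

```text
row [ 1.00e-04  4.70e-03 -5.11e-01] [216.7 213.    4.5] rows 4.9 clk 24.9 q6 -1.29 F [-0.1  0.2 -1.1] op 16.1
```

>>> step_arm --pt "0 0 -0.1 40 7 0 5" --pt "0 0 -0.25 85 14 0 5" --pt "0 0 -0.4 129 21 0 5" --pt "0 0 -0.51 150 65 0 5" --pt "0 0 -0.511 170 105 0 5" --pt "0 0 -0.511 190 145 0 5" --pt "0 0 -0.511 205 185 0 5" --pt "0 0 -0.511 219 213 0 5" --pt "0 0 -0.511 219 213 20 5" --pt "0 0 -0.511 219 213 40 5" --pt "0 0 -0.511 219 213 40 5" --pt "0 0 -0.511 219 213 40 5"

```text
clock: 26.4
tcp_pos: [0.5487, 0.1299, 0.0768]
tcp_rot: [[-0.998, 0.069, -0.001], [0.069, 0.998, -0.0], [0.001, -0.0, -1.0]]
contact_force: [-0.1, 0.2, -1.3]
opening: 0.0158
```

```bash
python3 - <<'E'
from h import *
go([.5499,.1290,.0472],YAW+np.pi/2)
s=cam("scene");cv2.imwrite("pics/s9.png",cv2.resize(s["bgr"][170:280,330:470],(763,600),interpolation=cv2.INTER_CUBIC))
E
```

```text
row [-0.0002 -0.0006 -0.001 ] [-1.3 -0.8 29.6] rows 0.5 clk 26.4 q6 -1.31 F [-0.1  0.2 -1.3] op 15.8
```

View pics/s9.png

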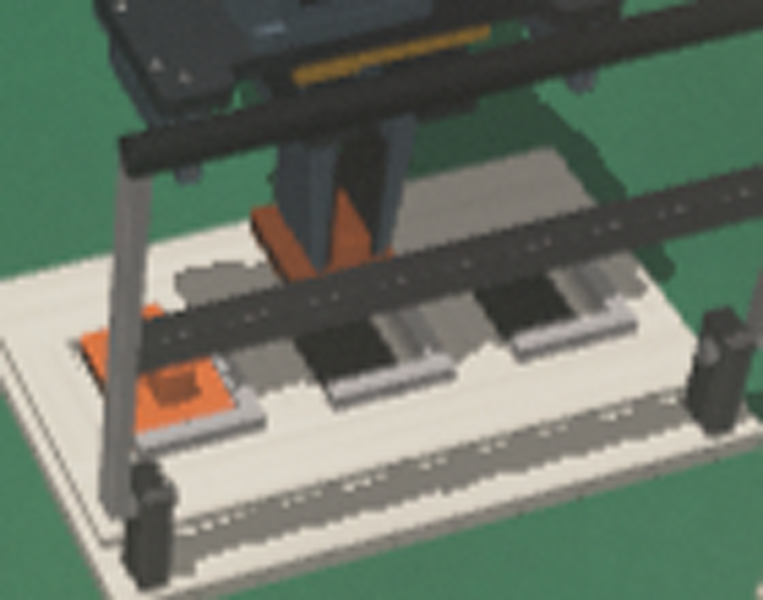

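Sherd 1 sits snug in the right pocket, and sherd 2 hangs level over the middle pocket. I go down 30 and feel the far stop, expected at about 7 mm.

>>> step_arm --pt "0 0 0 0 0 15 5" --pt "0 0 0 0 0 28 5" --pt "0 0 0 0 0 30 5" --pt "0 0 0 -3 0 30 5" --pt "0 0 0 -5 0 30 5" --pt "0 0 0 -5 0 30 5"

```text
clock: 27.2
tcp_pos: [0.5542, 0.1303, 0.0473]
tcp_rot: [[-0.998, 0.068, 0.001], [0.068, 0.998, 0.0], [-0.001, 0.0, -1.0]]
contact_force: [-0.1, -0.4, -0.9]
opening: 0.016
```

>>> step_arm --pt "0 0 0 -0.5 0 0 5" --pt "0 0 0 -1 0 0 5" --pt "0 0 0 -1.5 0 0 5" --pt "0 0 0 -1.5 0 0 5"

```text
clock: 27.7
tcp_pos: [0.5553, 0.1302, 0.0469]
tcp_rot: [[-0.998, 0.068, 0.0], [0.068, 0.998, 0.0], [-0.0, 0.0, -1.0]]
contact_force: [-0.8, 0.8, -0.8]
opening: 0.0153
```

>>> step_arm --pt "0 0 0 -0.5 0 0 5" --pt "0 0 0 -1 0 0 5" --pt "0 0 0 -1 0 0 5"

```text
clock: 28.08
tcp_pos: [0.5558, 0.1301, 0.0468]
tcp_rot: [[-0.998, 0.068, -0.001], [0.068, 0.998, -0.0], [0.001, -0.0, -1.0]]
contact_force: [-4.6, -0.3, 1.2]
opening: 0.0155
```

>>> step_arm --pt "0 0 0 -0.5 0 0 5" --pt "0 0 0 -1 0 0 5" --pt "0 0 0 -1 0 0 5"

```text
clock: 28.45
tcp_pos: [0.5559, 0.13, 0.0465]
tcp_rot: [[-0.998, 0.068, -0.003], [0.068, 0.998, -0.0], [0.003, -0.001, -1.0]]
contact_force: [-9.1, 0.9, 3.3]
opening: 0.0158
```

Far stop felt. Now the left stop, expected at y≈0.1355.

>>> step_arm --pt "0 0 0 1.7 0 0 5" --pt "0 0 0 1.7 2 0 5" --pt "0 0 0 1.7 4 0 5" --pt "0 0 0 1.7 4 0 5"

```text
clock: 28.95
tcp_pos: [0.556, 0.1343, 0.047]
tcp_rot: [[-0.998, 0.068, 0.0], [0.068, 0.998, 0.0], [-0.0, 0.0, -1.0]]
contact_force: [-0.6, 0.9, -2.0]
opening: 0.0161
```

>>> step_arm --pt "0 0 0 0 0.5 0 5" --pt "0 0 0 0 1 0 5" --pt "0 0 0 0 1 0 5"

```text
clock: 29.32
tcp_pos: [0.5559, 0.1352, 0.0469]
tcp_rot: [[-0.998, 0.068, 0.0], [0.068, 0.998, 0.0], [-0.0, 0.0, -1.0]]
contact_force: [-1.5, -0.3, -0.3]
opening: 0.0156
```

>>> step_arm --pt "0 0 0 0 0.5 0 5" --pt "0 0 0 0 1 0 5" --pt "0 0 0 0 1 0 5"

```text
clock: 29.7
tcp_pos: [0.556, 0.1357, 0.047]
tcp_rot: [[-0.998, 0.067, -0.0], [0.067, 0.998, -0.001], [0.0, -0.001, -1.0]]
contact_force: [-0.6, -6.6, 0.6]
opening: 0.016
```

>>> step_arm --pt "0 0 0 0 -0.7 0 5" --pt "0 0 0 0 -0.7 2 5" --pt "0 0 0 0 -0.7 4 5" --pt "0 0 0 0 -0.7 6 5" --pt "0 0 0 0 -0.7 6 5"

```text
clock: 30.32
tcp_pos: [0.5559, 0.1355, 0.0408]
tcp_rot: [[-0.998, 0.068, 0.0], [0.068, 0.998, 0.0], [-0.0, 0.0, -1.0]]
contact_force: [-0.1, -0.4, 0.1]
opening: 0.016
```

>>> step_arm --pt "0 0 0 0 0 1 5" --pt "0 0 0 0 0 2 5" --pt "0 0 0 0 0 2 5"

```text
clock: 30.7
tcp_pos: [0.5559, 0.1355, 0.039]
tcp_rot: [[-0.998, 0.068, 0.0], [0.068, 0.998, 0.0], [-0.0, 0.0, -1.0]]
contact_force: [-2.7, -0.4, 3.4]
opening: 0.0159
```

>>> step_arm --pt "0 0 0 0 0 0.5 5" --pt "0 0 0 0 0 1 5" --pt "0 0 0 0 0 1 5"

```text
clock: 31.08
tcp_pos: [0.556, 0.1355, 0.0381]
tcp_rot: [[-0.998, 0.068, 0.0], [0.068, 0.998, 0.0], [-0.0, 0.0, -1.0]]
contact_force: [-2.7, -0.2, 5.2]
opening: 0.0155
```

>>> step_arm --pt "0 0 0 0 0 0.5 5" --pt "0 0 0 0 0 1 5" --pt "0 0 0 0 0 1 5"

```text
clock: 31.45
tcp_pos: [0.556, 0.1355, 0.0379]
tcp_rot: [[-0.998, 0.068, -0.0], [0.068, 0.998, -0.0], [0.0, -0.0, -1.0]]
contact_force: [-9.4, -2.7, 23.8]
opening: 0.0158
```

Hard bottom at 0.0379, where 0.0381 was expected. I nudge, release and retreat.

>>> step_arm --pt "0 0 0 0 0 -0.8 5" --pt "0 0 0 -1 0.8 -0.8 5" --pt "0 0 0 -1 0.8 -0.8 5"

```text
clock: 31.82
tcp_pos: [0.5561, 0.1356, 0.038]
tcp_rot: [[-0.998, 0.067, -0.002], [0.067, 0.998, -0.001], [0.002, -0.001, -1.0]]
contact_force: [-10.4, -8.0, 19.0]
opening: 0.0156
```

>>> step_arm --pt "0 0 0 0.6 -0.6 0 24" --pt "0 0 0 0.6 -0.6 0 24" --pt "0 0 0 0.6 -0.6 0 24" --pt "0 0 0 0.6 -0.6 -10 26" --pt "0 0 0 0.6 -0.6 -40 30" --pt "0 0 0 0.6 -0.6 -90 40" --pt "0 0 0 60 -0.6 -140 40" --pt "0 0 0 120 0 -170 40" --pt "0 0 0 120 0 -170 40" --pt "0 0 0 120 0 -170 40"

```text
clock: 33.08
tcp_pos: [0.437, 0.1445, 0.2091]
tcp_rot: [[-0.998, 0.067, 0.003], [0.067, 0.998, 0.001], [-0.002, 0.001, -1.0]]
contact_force: [0.3, -0.7, -0.2]
opening: 0.04
```

```bash
python3 - <<'E'
from h import *
s=cam("scene");t=cam("top");w=cam("wrist")
print(bot.read_state()["tcp_pos"],bot.read_state()["tcp_rot"].round(2).tolist())
a=cv2.resize(s["bgr"][170:280,330:470],(509,400),interpolation=cv2.INTER_CUBIC);b=cv2.resize(t["bgr"][130:400,150:440],(290,400))
for n,i in(("s",s),("t",t)):
    for bl in blobs(orange(i),60):print(n,bl.mean(0).round(),len(bl))
cv2.imwrite("pics/c10.png",cv2.hconcat([a,b]))
E
```

```text
[0.43789433 0.14427368 0.20762095] [[-1.0, 0.07, 0.0], [0.07, 1.0, 0.0], [-0.0, 0.0, -1.0]]
s [ 50. 463.] 218
s [306. 357.] 51
s [213. 335.] 89
s [ 14. 279.] 59
s [299. 264.] 50
s [541. 279.] 379
s [362. 242.] 44
s [207. 238.] 61
s [395. 233.] 49
s [598. 179.] 51
s [564. 187.] 178
s [439. 134.] 31
s [414. 139.] 146
s [25. 57.] 115
s [296.  40.] 89
s [626.  63.] 281
s [589.  49.] 320
s [176.  40.] 252
s [107.  41.] 303
t [ 89. 405.] 47
t [109. 408.] 140
t [396. 349.] 72
t [324. 279.] 51
t [261. 280.] 85
t [225. 278.] 84
t [ 24. 266.] 218
t [418. 235.] 73
t [128. 181.] 37
t [561. 162.] 236
t [125. 160.] 309
t [ 11. 143.] 147
```

View pics/c10.png

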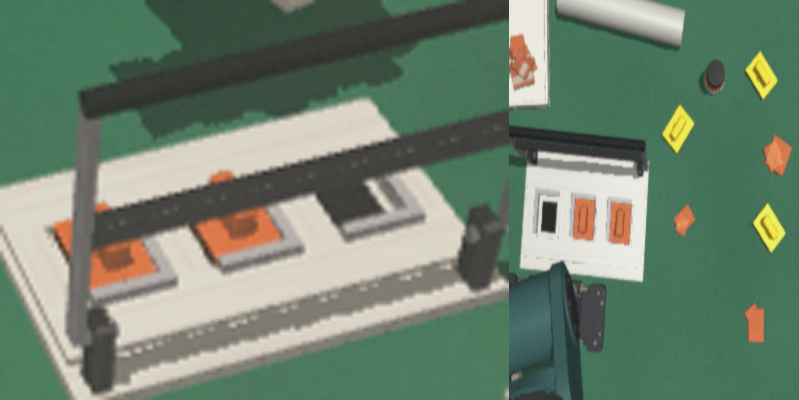

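Both sherds lie in the right and middle pockets, no other lugged orange sherd is on the table, and the clamp is upright. I check squareness and gaps numerically, and compute the move to the grip bar.

```bash
python3 - <<'E'
from h import *
for k in range(2):
  t=cam("top")
  for b in blobs(orange(t),150):
    u=b.mean(0)
    if 205<u[0]<290 and 250<u[1]<310:
        r=cv2.minAreaRect((ray(t,b,0.0225)[:,:2]*1000).astype(np.float32));print(u.round(1),np.round(r[0],1),np.round(r[1],1),round(r[2],1))
go([.6492,.127,.28],YAW)
E
```

```text
[261.  280.1] [550.8  53. ] [41.7 57.3] 86.7
[224.7 277.4] [555.5 132.6] [42.8 57.3] 86.1
[260.9 280.2] [550.8  53.1] [41.5 56.7] 86.1
[224.8 277.6] [555.3 132.3] [42.6 57.1] 87.1
row [-9.0000e-04 -4.0000e-04  1.5704e+00] [-212.1   -2.8  -72.9] rows 8.4 clk 33.325 q6 -1.24 F [0.1 0.6 0.5] op 40.1
```

The sherds are 79.5 mm apart and square with the jig (yaw −3.9°). Next I go to the bar.

>>> step_arm --pt "0 0 0.18 0 0 -40 50" --pt "0 0 0.36 0 0 -73 50" --pt "0 0 0.54 0 0 -73 50" --pt "0 0 0.72 -20 0 -73 50" --pt "0 0 0.9 -50 0 -73 50" --pt "0 0 1.08 -90 -1 -73 50" --pt "0 0 1.26 -130 -2 -73 50" --pt "0 0 1.44 -170 -3 -73 50" --pt "0 0 1.57 -200 -3 -73 50" --pt "0 0 1.57 -212 -3 -73 50" --pt "0 0 1.57 -212 -3 -73 50" --pt "0 0 1.57 -212 -3 -73 50"

```text
clock: 34.83
tcp_pos: [0.6477, 0.127, 0.2805]
tcp_rot: [[0.065, 0.998, -0.001], [0.998, -0.065, -0.0], [-0.0, -0.001, -1.0]]
contact_force: [0.0, -0.6, 0.9]
opening: 0.0502
```

```bash
python3 - <<'E'
from h import *
go([.6492,.127,.2214],YAW)
w=cam("wrist");cv2.imwrite("pics/w11.png",w["bgr"])
E
```

```text
row [-0.0008  0.0002  0.0025] [ 0.1  1.6 59.1] rows 0.9 clk 34.825 q6 0.22 F [ 0.  -0.6  0.9] op 50.2
```

View pics/w11.png

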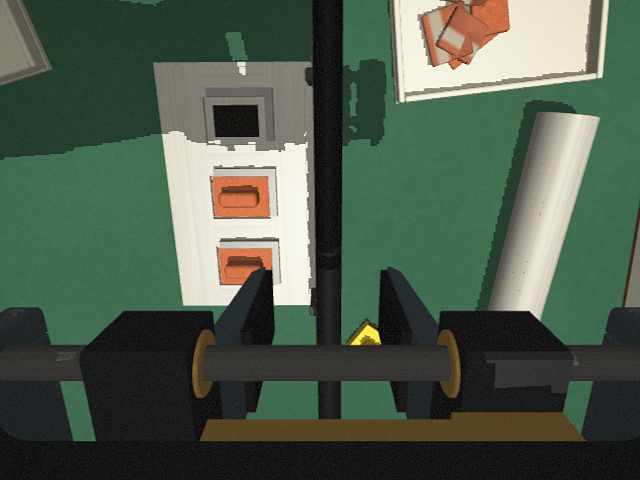

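The wrist view shows both sherds tight against their L stops, and the bar (column 328) centred between the fingers. I go down and pinch.

>>> step_arm --pt "0 0 0 0 1 30 50" --pt "0 0 0 0 1 58 50" --pt "0 0 0 0 1 58 50" --pt "0 0 0 0 1 58 10" --pt "0 0 0 0 1 58 10" --pt "0 0 0 0 1 58 10" --pt "0 0 0 0 1 58 10" --pt "0 0 0 0 1 58 10" --squeeze 15

```text
clock: 35.88
tcp_pos: [0.6497, 0.1269, 0.2232]
tcp_rot: [[0.067, 0.998, 0.0], [0.998, -0.067, 0.0], [0.0, 0.0, -1.0]]
contact_force: [-2.0, 0.0, 5.4]
opening: 0.0145
```

```bash
python3 - <<'E'
from h import *
s=bot.read_state();p=s["tcp_pos"];print(p,s["contact_force"].round(1),s["opening"])
# fit hinge from the opening path readings (jig-x coordinate, TCP z): radius 176
D=np.array([[.4668,.1396,.0734],[.5716,.1322,.2085],[.6123,.1296,.2202],[.6492,.127,.2214]])
x=(D[:,0]-O[0])*np.cos(YAW)+(D[:,1]-O[1])*np.sin(YAW)
from scipy.optimize import least_squares
f=least_squares(lambda q:np.hypot(x-q[0],D[:,2]-q[1])-.176,[.076,.0485]);h=f.x;print("hinge",h,"res",f.fun*1000)
px=(p[0]-O[0])*np.cos(YAW)+(p[1]-O[1])*np.sin(YAW);a0=np.arctan2(p[2]-h[1],h[0]-px);print("a0",a0,np.hypot(px-h[0],p[2]-h[1]))
X=lambda a:(h[0]-.176*np.cos(a),h[1]+.176*np.sin(a))
for a in np.linspace(a0,0,21):
    print(round(a,2),[round(1000*(X(a)[0]-px),1),round(-1000*(X(a)[1]-p[2]),1)])
E
```

```text
[0.64965338 0.12688907 0.22319338] [-2.   0.   5.4] 0.014496810193228252
hinge [0.0788448  0.04613698] res [-0.17851188  0.2737209   0.27720305 -0.49883797]
a0 1.6249604469566983 0.17731643028710253
1.62 [np.float64(-0.1), np.float64(1.3)]
1.54 [np.float64(-14.4), np.float64(1.1)]
1.46 [np.float64(-28.6), np.float64(2.1)]
1.38 [np.float64(-42.8), np.float64(4.2)]
1.3 [np.float64(-56.7), np.float64(7.5)]
1.22 [np.float64(-70.3), np.float64(11.9)]
1.14 [np.float64(-83.5), np.float64(17.3)]
1.06 [np.float64(-96.2), np.float64(23.8)]
0.97 [np.float64(-108.4), np.float64(31.4)]
0.89 [np.float64(-119.9), np.float64(39.9)]
0.81 [np.float64(-130.6), np.float64(49.3)]
0.73 [np.float64(-140.6), np.float64(59.5)]
0.65 [np.float64(-149.7), np.float64(70.5)]
0.57 [np.float64(-157.9), np.float64(82.3)]
0.49 [np.float64(-165.1), np.float64(94.6)]
0.41 [np.float64(-171.3), np.float64(107.5)]
0.32 [np.float64(-176.4), np.float64(120.9)]
0.24 [np.float64(-180.4), np.float64(134.6)]
0.16 [np.float64(-183.3), np.float64(148.6)]
0.08 [np.float64(-185.0), np.float64(162.8)]
0.0 [np.float64(-185.6), np.float64(177.1)]
```

>>> step_arm --pt "0 0 0 0 -14 0 10" --pt "0 0 0 0 -28.5 0.8 10" --pt "0 0 0 0 -42.7 2.9 10" --pt "0 0 0 0 -56.6 6.2 10" --pt "0 0 0 0 -70.2 10.6 10"

```text
clock: 36.5
tcp_pos: [0.5784, 0.1316, 0.2118]
tcp_rot: [[0.067, 0.998, -0.0], [0.998, -0.067, 0.0], [0.0, -0.0, -1.0]]
contact_force: [2.5, 0.4, 2.1]
opening: 0.0146
```

>>> step_arm --pt "0 0 0 0 -13.2 5.4 10" --pt "0 0 0 0 -26 11.9 10" --pt "0 0 0 0 -38.1 19.5 10" --pt "0 0 0 0 -49.6 28 10"

```text
clock: 37.0
tcp_pos: [0.5292, 0.1349, 0.1835]
tcp_rot: [[0.067, 0.998, -0.0], [0.998, -0.067, -0.0], [-0.0, -0.0, -1.0]]
contact_force: [3.0, -1.0, 2.4]
opening: 0.0149
```

>>> step_arm --pt "0 0 0 0 -10.8 9.4 10" --pt "0 0 0 0 -20.7 19.6 10" --pt "0 0 0 0 -29.8 30.6 10" --pt "0 0 0 0 -38 42.4 10" --pt "0 0 0 0 -45.2 54.7 10"

```text
clock: 37.62
tcp_pos: [0.4844, 0.1379, 0.1286]
tcp_rot: [[0.067, 0.998, 0.0], [0.998, -0.067, 0.0], [0.0, 0.0, -1.0]]
contact_force: [3.3, -0.0, 0.0]
opening: 0.015
```

>>> step_arm --pt "0 0 0 0 -6.2 12.9 10" --pt "0 0 0 0 -11.3 26.3 10" --pt "0 0 0 0 -15.3 40 10" --pt "0 0 0 0 -18.2 54 10"

```text
clock: 38.12
tcp_pos: [0.4666, 0.1392, 0.0745]
tcp_rot: [[0.067, 0.998, 0.0], [0.998, -0.067, 0.0], [0.0, 0.0, -1.0]]
contact_force: [2.6, 0.4, 1.3]
opening: 0.0144
```

>>> step_arm --pt "0 0 0 0 -1 8 10" --pt "0 0 0 0 -1.7 15 10" --pt "0 0 0 0 -2.1 21 10" --pt "0 0 0 0 -2.3 25 10" --pt "0 0 0 0 -2.3 25 10"

```text
clock: 38.75
tcp_pos: [0.4645, 0.1393, 0.0502]
tcp_rot: [[0.067, 0.998, 0.0], [0.998, -0.067, 0.0], [0.0, 0.0, -1.0]]
contact_force: [2.2, 1.0, -4.1]
opening: 0.0146
```

>>> step_arm --pt "0 0 0 0 0 1 10" --pt "0 0 0 0 0 2 10" --pt "0 0 0 0 0 3 10" --pt "0 0 0 0 0 3 10"

```text
clock: 39.25
tcp_pos: [0.4644, 0.1393, 0.0474]
tcp_rot: [[0.067, 0.998, -0.0], [0.998, -0.067, -0.0], [-0.0, -0.0, -1.0]]
contact_force: [0.9, 2.1, -0.1]
opening: 0.0148
```

>>> step_arm --pt "0 0 0 0 0 0.5 10" --pt "0 0 0 0 0 1 10" --pt "0 0 0 0 0 1 10"

```text
clock: 39.62
tcp_pos: [0.4644, 0.1393, 0.0464]
tcp_rot: [[0.067, 0.998, -0.0], [0.998, -0.067, -0.0], [-0.0, -0.0, -1.0]]
contact_force: [1.5, 1.2, 0.1]
opening: 0.0145
```

>>> step_arm --pt "0 0 0 0 0 0.5 10" --pt "0 0 0 0 0 1 10" --pt "0 0 0 0 0 1 10"

```text
clock: 40.0
tcp_pos: [0.4644, 0.1393, 0.0458]
tcp_rot: [[0.067, 0.998, -0.0], [0.998, -0.067, -0.0], [-0.0, -0.0, -1.0]]
contact_force: [-3.1, 0.6, 14.2]
opening: 0.0145
```

>>> step_arm --pt "0 0 0 0 0 0.5 10" --pt "0 0 0 0 0 1 10" --pt "0 0 0 0 0 1 10"

```text
clock: 40.38
tcp_pos: [0.4645, 0.1393, 0.0451]
tcp_rot: [[0.067, 0.998, -0.0], [0.998, -0.067, -0.0], [-0.0, -0.0, -1.0]]
contact_force: [-5.1, -0.1, 20.2]
opening: 0.0147
```

The clamp is firm at z≈0.046, where shut was predicted. I unload, open and rise clear.

>>> step_arm --pt "0 0 0 0 0 -1 10" --pt "0 0 0 0 0 -1.5 40" --pt "0 0 0 0 0 -1.5 40" --pt "0 0 0 0 0 -1.5 40" --pt "0 0 0 0 0 -20 45" --pt "0 0 0 0 0 -70 45" --pt "0 0 0 0 0 -120 45" --pt "0 0 0 -60 -20 -160 45" --pt "0 0 0 -110 -20 -180 45" --pt "0 0 0 -160 -20 -180 45" --pt "0 0 0 -200 -20 -180 45" --pt "0 0 0 -200 -20 -180 45" --pt "0 0 0 -200 -20 -180 45"

```text
clock: 42.0
tcp_pos: [0.431, -0.0587, 0.2243]
tcp_rot: [[0.067, 0.998, -0.0], [0.998, -0.067, 0.0], [0.0, -0.0, -1.0]]
contact_force: [-0.6, 0.5, 0.2]
opening: 0.0447
```

```bash
python3 - <<'E'
from h import *
s=cam("scene");t=cam("top");print(bot.read_state()["tcp_pos"])
a=cv2.resize(s["bgr"][165:285,315:475],(533,400),interpolation=cv2.INTER_CUBIC);b=cv2.resize(t["bgr"][210:340,140:300],(267,217),interpolation=cv2.INTER_CUBIC)
b=cv2.copyMakeBorder(b,0,183,0,0,cv2.BORDER_CONSTANT);cv2.imwrite("pics/c12.png",cv2.hconcat([a,b]))
# dark grip bar ends: predicted at shut with corrected origin
u=np.array([.9977,-.0678]);v=np.array([.0678,.9977]);O2=O+.0028*u+.0026*v
for y in(.136,-.136):
    P=np.r_[O2-.1*u+y*v,.0485];print("pred bar end in crops",((proj(s,P)[0]-[315,165])*533/160).round(),((proj(t,P)[0]-[140,210])*267/160+[533,0]).round())
E
```

```text
[ 0.43108012 -0.05813394  0.22429544]
pred bar end in crops [389.  54.] [556. 174.]
pred bar end in crops [ 16. 141.] [768. 192.]
```

View pics/c12.png

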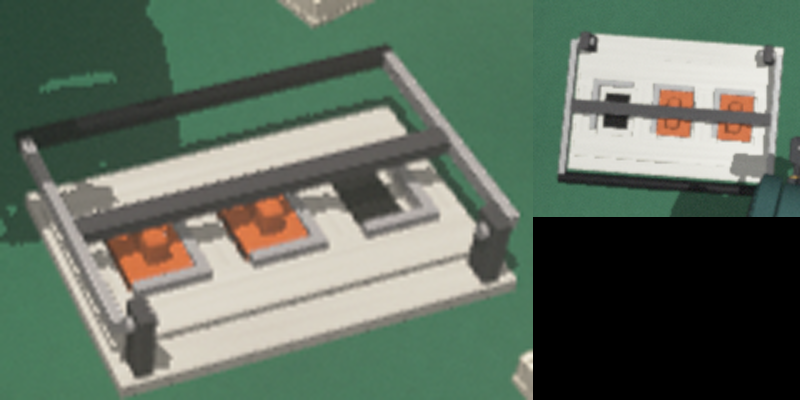

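The grip bar ends at (388,52) and (20,138) match the shut prediction of (389,54) and (16,141), and both sherds lie under the presser. I hand the job in.

```bash
python3 -c "
from h import *
print(bot.read_state()['contact_force'].round(1));bot.close_job()"
```

```text
[ 0.3 -0.5  0.3]
the job is handed in; nothing more can be done
```

The job is handed in. Both lug sherds on the table are seated and the clamp is shut over them. No verdict was reported.

- **Opening:** I pinched the grip bar and swung the clamp to about 1.6 rad, judged from the arm's position.
- **Loading:** There were only two lug sherds; the other orange pieces were flat scraps. One went into the right pocket and one into the middle pocket. I felt each against the far stop and left stop (5–15 N), pressed it to a hard bottom (about 24–33 N, over the suggested 8–15 N), then let go. The bottoms came within about 0.2 mm of the expected height.
- **Closing:** I swung the clamp down until it met firm contact at the predicted shut height. The robot then backed away and touched nothing.

**Last checks:**
- **Sherds, with the clamp still open:** They sat 79.5 mm apart (80 mm expected), square to the jig, and visibly tight against both stops.
- **Clamp, after closing:** The grip bar ends were within about 4 pixels of the fully shut prediction, or roughly 0.01–0.02 rad against the 0.04 rad limit.
- **Bottle and jar:** I kept clear of both. The jar was last seen standing before the clamp was closed. I did not check the bottle again after the start.

**Disagreement:** My camera estimate of the jig was about 3 mm off in x and y, so contact came later than predicted. I used the felt contact positions instead.

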